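# Lock away the stain tins

## Robot

A 7-joint arm with a two-finger parallel gripper is mounted at the origin on a cart in front of the work surface, level with it; the furniture and walls round the work are solid. World frame = base frame: x ahead of the robot, y to its left, z up, the work surface at z = 0. Lengths are in mm, angles in rad, forces in N, time in s.
With the tool pointing down it reaches from about 400 to 875 mm from the base axis. Payload 4.4 kg.
Tool frame: the origin (TCP) lies at the very end of the fingers, on their centre line; the grasp point (between the pads) lies 19 mm behind it; y points along the fingers, z is the direction in which the jaws open and shut, and the axes are right-handed (so a half turn about y gives the same grasp; the last joint's range is limited). The gripper opens to 85 mm and grips with 20 to 120 N. Pads are 22 mm wide; open, the fingers measure 114 mm over their backs; the gripper's body (76 mm by 85 mm) begins 54 mm behind the grasp point. The pads swing forward as they close: fully open they stand 13 mm farther back than shut.
Start: joints at [-1.38, 0.628, 0.038, 1.517, -0.027, 0.996, -0.02], TCP at [165.066, 628.706, 231.313] pointing down, gripper open.
Joint ranges: [-3.06, 3.06], [-0.37, 2.12], [-1.25, 1.32], [0.18, 2.47], [-1.1, 4.24], [0.23, 1.98], [-2.94, 2.94]. Speed limits (rad/s): [2.57, 2.57, 3.14, 3.14, 3.14, 3.14, 3.14].

## Interface

Orientations are given as [roll, pitch, yaw] about the fixed x, y, z axes, in that order (R = Rz(yaw) Ry(pitch) Rx(roll)).
In Python, from cell import ctrl, imaging, finish_job gives the robot as it stands.
- The arm moves only by the shell command python3 -m inch 'ROWS'. ROWS is JSON, one flat list of numbers, 7 for each row, row after row: the opening, from 0 (shut) to 1 (fully open), then the shift along the tool's x, y, z in cm, then the turn, a rotation vector about the tool's x, y, z in degrees. A call has 1 to 12 rows; each row is the pose to reach, as a shift and turn from the pose commanded when the call began, along the tool's axes at that moment; what a row does not reach only later rows make up. A row lasts 1/10 s, in which the tool goes at most 50 mm and 8.59 degrees, less where a joint would pass 70% of its speed; a pose out of reach is approached as far as the arm can. A call with a gripper value outside its range is refused whole. The fingers move at their own pace and stop on an object; the grip force is fixed at half the most. Time passes only in rows, so rows that repeat a pose let the fingers close. It gives the time, the measured TCP pose, the force and the opening at its end, in the units of the state.
- ctrl.read_state(): the state, without advancing time (a new reading comes with each control period).
- imaging.get_image(name): name is "scene" or "top" or "wrist"; returns a dict with "img" (400x640x3 uint8, red, green, blue), "fx", "fy", "cx", "cy" (pixels), "dist" ([k1, k2, p1, p2, k3] as OpenCV has them; the pictures are not rectified), "R" (3x3) and "t" (3): a world point X has camera coordinates R X + t. Camera axes: x right, y down, z forward; pixel columns grow to the right and rows downward; lengths in mm; the calibration is good to about 2 mm. A picture is of the moment at which its call begins. There is no depth.
- finish_job(): hands the job in, once; it reports no verdict.
The state is a dict: "clock": time; "qpos": joint angles; "qd": joint speeds; "tau": joint torques, N m; "eef_pos": TCP position; "tool_rot": TCP orientation; "force": force on the tool from outside, world axes, zero at the start; "torque": the same for the moment, N m; "width": finger opening in mm.
Only numpy, scipy, OpenCV 4.12 (cv2) and the standard library are available. Lean on these libraries where they do the work, as an engineer would, in place of code of your own. Each camera call takes 0.05 s, during which the arm holds its last target.

## Task

Lock away the ceramic stains: stack every flat steel tin that lies on the bench squarely, edges flush and long sides together, on the tin that already stands in the chest, so that they make one column. Then close the chest's lid, swing the padlock's shackle round over the hasp and press it straight down until the lock catches and holds it; the key on its wooden fob goes into the wooden key tray. Do not knock over or push away the cup and the bowl behind the tins.

Things in the scene. Friction and masses are not known exactly. Their poses are not given: they have to be found in the camera images.
- tin_a_mid (a point): loose flat closed steel tin with a hinged lid and a blank paper label, 84 x 58 x 26 mm (long, wide, high), 0.1 to 0.3 kg; the point is its centre, 13 mm above its underside; x runs along the 84 mm side, y along the 58 mm side, z up. Lies flat on the bench at the start; None in runs where this tin is absent
- tin_b_mid (a point): loose flat closed steel tin with a hinged lid and a blank paper label, 84 x 58 x 26 mm (long, wide, high), 0.1 to 0.3 kg; the point is its centre, 13 mm above its underside; x runs along the 84 mm side, y along the 58 mm side, z up. Lies flat on the bench at the start; None in runs where this tin is absent
- tin_c_mid (a point): loose flat closed steel tin with a hinged lid and a blank paper label, 84 x 58 x 26 mm (long, wide, high), 0.1 to 0.3 kg; the point is its centre, 13 mm above its underside; x runs along the 84 mm side, y along the 58 mm side, z up. Lies flat on the bench at the start; None in runs where this tin is absent
- tin_d_mid (a point): loose flat closed steel tin with a hinged lid and a blank paper label, 84 x 58 x 26 mm (long, wide, high), 0.1 to 0.3 kg; the point is its centre, 13 mm above its underside; x runs along the 84 mm side, y along the 58 mm side, z up. Lies flat on the bench at the start; None in runs where this tin is absent
- tin_base_mid (a point): first tin of the column, standing loose on the floor of the chest from the start: flat closed steel tin with a hinged lid and a blank paper label, 84 x 58 x 26 mm (long, wide, high), 0.1 to 0.3 kg; the point is its centre, 13 mm above its underside; x runs along the 84 mm side, y along the 58 mm side, z up
- chest: fixed grey steel chest, base 165 (x) x 200 (y) x 84 mm, 3 mm walls and floor, open at the top; origin: centre of its underside, on the bench; x points from its front (padlock side, towards the robot) to its back (hinge side), z up. 141 mm high with the lid shut; a column of five tins fits inside. The padlock sits in a cradle in the middle of the front
- chest_floor (a point): centre of the chest's inner floor, 3 mm above the bench, axes as the chest's
- chest_hinge (a point): middle of the lid's hinge line along the back rim of the chest, 85 mm above the bench, 82.5 mm behind the chest's centre, axes as the chest's. The lid turns about the y axis through it
- chest_lid (a joint): lid angle, rad: 0 shut, 1.6 fully open (upright behind the base, held on its stop by its weight). The lid is a sheet-steel shell 165 x 200 x 56 mm deep, hinged on its rim. 1 to 3 N at the front edge moves it; drawn forward past about 1.1 rad it overbalances and its damped hinge lets it sink shut by itself in 2 to 4 s
- hasp_plate (a point): on the steel hasp plate (stands out 36 mm from the lid's front rim, 58 mm wide, 3 mm thick): middle of the 36 mm, 183 mm from the hinge line, 44 mm to the chest's -y side. Axes turn with the lid (as the chest's at 0): z square to the plate. Lid open, it stands upright on top, the lid's 56 mm front wall a ledge behind its foot: hook it from behind and draw it forward. Lid shut, its eye lies over the shackle hole
- shackle_swing (a joint): turn of the shackle about its long leg (vertical axis), rad: 0 = short leg over its hole and the eye of the shut hasp plate (a stop ends the swing there), growing as the short leg swings out from the chest towards the robot; starts at 1.0 to 1.5. Turns easily (under 1 N at the short leg) while the shackle is up
- shackle (a joint): how far the shackle is pressed into the padlock, m: 0 = up and open (a spring of 5 to 9 N lifts it there), about 0.026 = caught by the pawl hidden in the body, 0.028 = end of travel. Pressing takes at most about 20 N, at swing 0 with the lid shut; it springs back up unless caught. Cannot be released without the key, so lock last
- shackle_top (a point): highest point of the shackle's bow, midway between its legs: about 145 mm above the bench when up, 119 mm when locked. The shackle is a 10 mm round steel bar, legs 36 mm apart; at swing 0 its axes are the chest's, with y pointing to the long leg
- shackle_leg (a point): on the axis of the shackle's short leg, 20 mm above its tip and 33 mm below the top of the bow (112 mm above the bench when up). The long leg stands 36 mm from it, fixed in place 18 mm before the chest's front face, 18 mm to the +y side of the middle; at swing 0 the short leg is as far to the -y side. The brass body (28 x 58 x 44 mm) ends 81 mm above the bench
- key_fob_mid (a point): loose key of the padlock on a wooden fob, lying on the bench at the start: the fob is a dark wood block 62 x 28 x 13 mm (x, y, z), the flat brass key stands out from its +x end, 55 mm beyond the block, 3 mm thick, low down; together about 60 g. The point is the centre of the block, 6.5 mm above its underside
- tray_floor (a point): centre of the inner floor, 6 mm above the bench, of the fixed wooden key tray: 152 (x) x 106 (y) x 30 mm outside, 6 mm walls, open at the top; inside 140 x 94 mm. Axes: x along the long side, z up
- bisque_cup: bystander: fragile unglazed cup, 72 mm across and 77 mm high, standing behind the tins; origin at the centre of its foot
- test_bowl_b: bystander: fragile small dark bowl, 72 mm across and 47 mm high, standing behind the tins; origin at the centre of its foot

How it is judged:
By the outcome, as a careful person would: the job done as asked, in the order asked, and still so for the second after the job is handed in, with the robot touching nothing.
Of tin_a, tin_b, tin_c, tin_d only 3 to 4 are there at a start; the rules pass over those that are not, and their reading is None.
At some moment in a run one of key_fob may be knocked a few centimetres aside while the robot is not near it.
Once in a run the grip may slacken for a moment while it holds something.
It also fails if it takes over 200 s, if anything falls off the work surface, if the arm or the gripper's body presses on something with over 40 N, if the wrist force passes 120 N, or if a joint passes its speed limit or range.

## Working session

There is one attempt and no reset: what is moved stays moved. The work goes in short steps, Python scripts to look and compute and a shell command to move; the robot and the scene stay as the last step left them, time stands still between calls to the robot, and variables do not carry over. Pictures are saved under pics/ and viewed, and the job is handed in when it is done.

```bash
ls; mkdir -p pics
python3 - <<'E'
from cell import ctrl, imaging
import cv2
s=ctrl.read_state(); print(s)
for n in ["scene","top","wrist"]:
    d=imaging.get_image(n); cv2.imwrite(f"pics/{n}0.png",d["img"][:,:,::-1])
    print(n,d["fx"],d["fy"],d["cx"],d["cy"],d["dist"],d["R"],d["t"])
E
```

```text
pics
{'clock': 0.0, 'qpos': array([-1.37979739,  0.62935681,  0.03844859,  1.51840027, -0.02699052,
        0.99627867, -0.0199763 ]), 'qd': array([ 7.56563733e-04,  4.47023869e-04,  3.96031354e-05,  1.07975221e-04,
       -3.25561102e-04, -5.84056624e-04,  3.74723208e-04]), 'tau': array([-1.16299310e-03, -5.63385558e+01,  1.22559540e+00, -1.93431705e+01,
        1.09580549e-02,  1.06716086e-02,  1.16001169e-05]), 'eef_pos': array([164.90809765, 628.0740458 , 230.37196406]), 'tool_rot': array([-1.57272080e+00, -3.83819168e-05, -2.56776144e-01]), 'force': array([-0.10154253, -0.15789386, -0.16812826]), 'torque': array([-0.00653211,  0.00528298,  0.00771827]), 'width': 85.32678841654612}
scene 377.84341135225435 377.84341135225435 314.6788653614416 201.70780269215896 [-0.0551343  0.         0.         0.         0.       ] [[ 0.70713018 -0.70706057  0.00567898]
 [-0.37900406 -0.38579725 -0.84113995]
 [ 0.59692783  0.59264309 -0.5407877 ]] [-330.59770328  342.70413862  744.57336587]
top 392.12421806235125 392.12421806235125 317.828561768666 199.6719170263154 [0.02007491 0.         0.         0.         0.        ] [[-1.57633570e-02 -9.99875433e-01  7.97021741e-04]
 [-9.93365618e-01  1.55699037e-02 -1.13940015e-01]
 [ 1.13913413e-01 -2.58781114e-03 -9.93487311e-01]] [ 136.74597121  585.43100721 1210.15703149]
wrist 315.53421719715266 315.53421719715266 322.1880114471105 205.23436437911107 [0.00631652 0.         0.         0.         0.        ] [[ 0.25517243  0.96689292 -0.0022603 ]
 [ 0.91903717 -0.24181515  0.3112814 ]
 [ 0.30042921 -0.08150774 -0.95031509]] [-648.8888208   -39.26273003  380.3648441 ]
```

View pics/scene0.png

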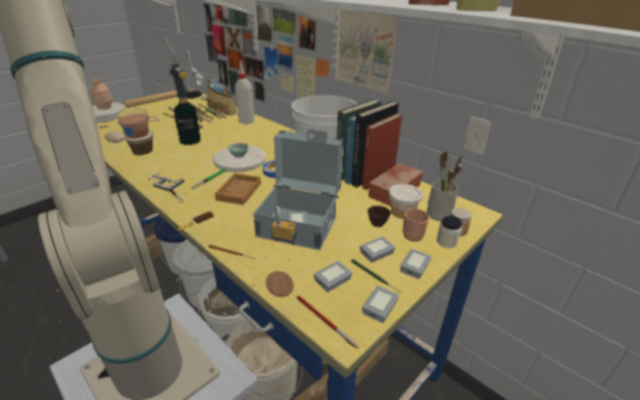

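View pics/top0.png

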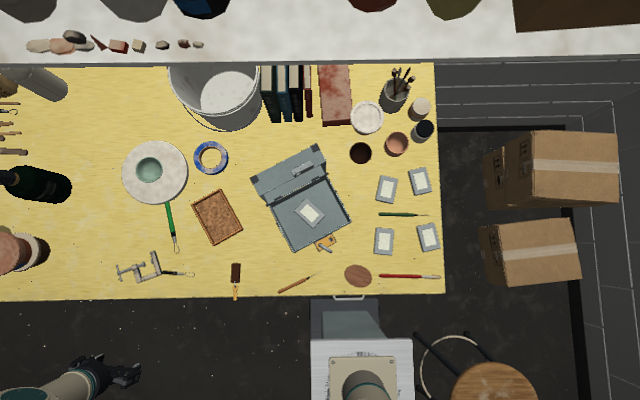

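View pics/wrist0.png

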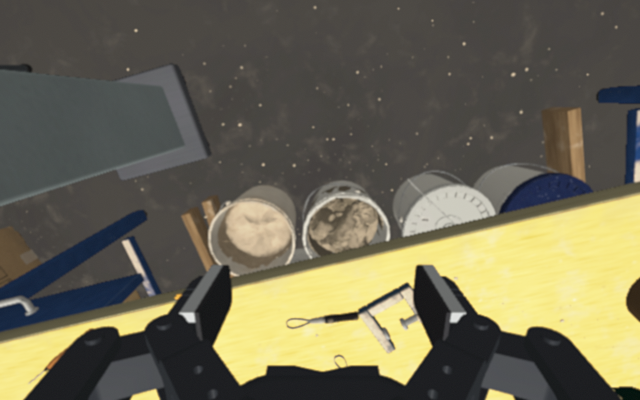

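```bash
cat > h.py <<'E'
import numpy as np, cv2
from cell import ctrl, imaging
def shot(name,tag=None):
    d=imaging.get_image(name)
    if tag: cv2.imwrite(f"pics/{tag}.png",d["img"][:,:,::-1])
    d["K"]=np.array([[d["fx"],0,d["cx"]],[0,d["fy"],d["cy"]],[0,0,1.]])
    d["R"]=np.array(d["R"]);d["t"]=np.array(d["t"]);d["dist"]=np.array(d["dist"],float)
    return d
def proj(d,P):
    P=np.atleast_2d(np.array(P,float))
    return cv2.projectPoints(P,cv2.Rodrigues(d["R"])[0],d["t"],d["K"],d["dist"])[0].reshape(-1,2)
def ray(d,px):
    px=np.atleast_2d(np.array(px,float)).reshape(-1,1,2)
    u=cv2.undistortPoints(px,d["K"],d["dist"]).reshape(-1,2)
    D=np.c_[u,np.ones(len(u))]@d["R"]
    return -d["R"].T@d["t"],D
def onz(d,px,z):
    C,D=ray(d,px)
    return C+D*((z-C[2])/D[:,2])[:,None]
def tri(d1,p1,d2,p2):
    A=[];b=[]
    C1,D1=ray(d1,p1);C2,D2=ray(d2,p2)
    out=[]
    for a,c in zip(D1,D2):
        M=np.c_[a,-c]; s=np.linalg.lstsq(M,C2-C1,rcond=None)[0]
        q1=C1+a*s[0];q2=C2+c*s[1]; out.append(np.r_[(q1+q2)/2,np.linalg.norm(q1-q2)])
    return np.array(out)
def rect(pts):
    (c,(w,h),a)=cv2.minAreaRect(np.array(pts,np.float32)[:,:2])
    b=cv2.boxPoints((c,(w,h),a)); e=b[1]-b[0]; f=b[2]-b[1]
    l=e if np.linalg.norm(e)>np.linalg.norm(f) else f
    yaw=np.degrees(np.arctan2(l[1],l[0]))
    return np.array(c),max(w,h),min(w,h),(yaw+90)%180-90
def crop(d,x0,x1,y0,y1,s,name):
    im=cv2.resize(d["img"][y0:y1,x0:x1,::-1],None,fx=s,fy=s,interpolation=cv2.INTER_CUBIC)
    for x in range((x0+9)//10*10,x1,10): cv2.line(im,((x-x0)*s,0),((x-x0)*s,6 if x%50 else 14),(0,0,255),1)
    for y in range((y0+9)//10*10,y1,10): cv2.line(im,(0,(y-y0)*s),(6 if y%50 else 14,(y-y0)*s),(0,0,255),1)
    cv2.imwrite(f"pics/{name}.png",im)
def fr(d):  # cam pos
    return -d["R"].T@d["t"]
E
python3 - <<'E'
from h import *
d=shot("top"); print(fr(d))
crop(d,240,460,130,290,3,"topc")
crop(d,180,360,130,305,3,"topd")
hsv=cv2.cvtColor(d["img"],cv2.COLOR_RGB2HSV)
for p in [(386,188),(384,178),(340,150),(310,213),(278,225),(236,268),(217,216),(325,242)]:
    print(p,d["img"][p[1],p[0]],hsv[p[1],p[0]])
E
```

```text
[ 445.84949267  130.74549057 1268.87068383]
(386, 188) [221 223 202] [ 33  24 223]
(384, 178) [147 152 150] [ 78   8 152]
(340, 150) [220 202 128] [ 24 107 220]
(310, 213) [216 218 198] [ 33  23 218]
(278, 225) [78 84 86] [98 24 86]
(236, 268) [63 39 25] [ 11 154  63]
(217, 216) [153 111  73] [ 14 133 153]
(325, 242) [205 159  80] [ 19 155 205]
```

View pics/topc.png

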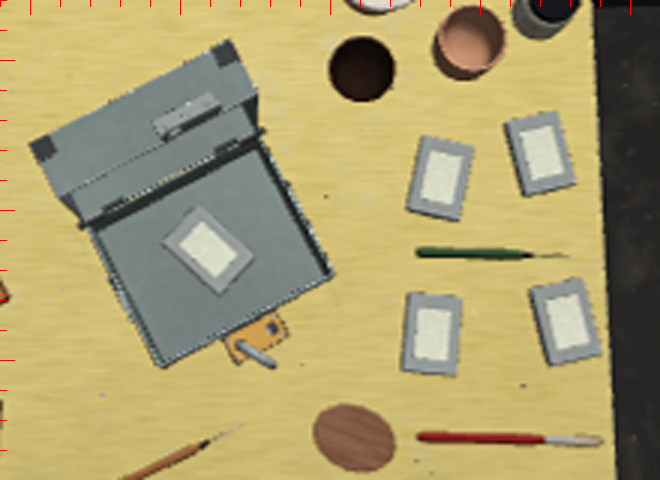

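View pics/topd.png

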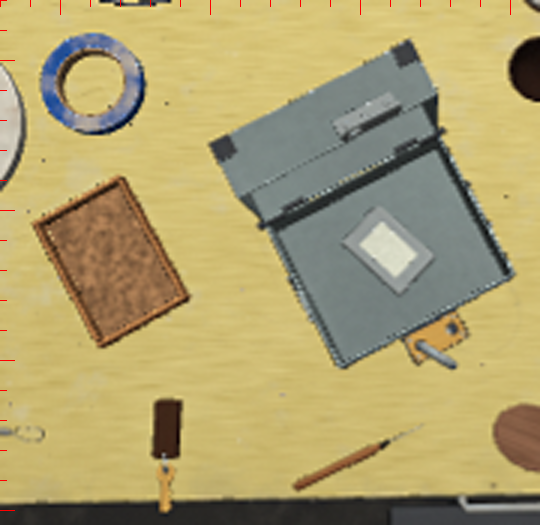

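Run:
```python
from h import *
d=shot("top")
hsv=cv2.cvtColor(d["img"],cv2.COLOR_RGB2HSV).astype(int)
m=((hsv[...,1]<70)&(hsv[...,2]>90)).astype(np.uint8)
m[:,:365]=0;m[:165]=0;m[255:]=0;m[:,440:]=0
n,l,st,c=cv2.connectedComponentsWithStats(m)
for i in range(1,n):
    if st[i,4]>100:
        ys,xs=np.where(l==i); h=cv2.convexHull(np.c_[xs,ys].astype(np.float32)).reshape(-1,2)
        P=onz(d,h,26); print("tin",c[i],st[i,4],rect(P))
# labels
w=((hsv[...,1]<45)&(hsv[...,2]>195)).astype(np.uint8)
n,l,st,c=cv2.connectedComponentsWithStats(w)
for i in range(1,n):
    if 60<st[i,4]<300 and 290<c[i,0]<440 and 165<c[i,1]<255:
        ys,xs=np.where(l==i); h=cv2.convexHull(np.c_[xs,ys].astype(np.float32)).reshape(-1,2)
        base=c[i,0]<340
        P=onz(d,h,29 if base else 26); print("label",c[i],st[i,4],rect(P))
# chest front corners, z=84
P=onz(d,[(293.5,252.5),(351,221.7)],84);print("front",P,np.linalg.norm(P[1]-P[0]))
# fob
b=((hsv[...,0]<20)&(hsv[...,1]>90)&(hsv[...,2]<95)).astype(np.uint8)
n,l,st,c=cv2.connectedComponentsWithStats(b)
for i in range(1,n):
    if st[i,4]>60 and 220<c[i,0]<250 and c[i,1]>250:
        ys,xs=np.where(l==i); h=cv2.convexHull(np.c_[xs,ys].astype(np.float32)).reshape(-1,2)
        print("fob",c[i],rect(onz(d,h,13)))
# tray outer top corners z=30
q=[(180+40/3,130+225/3),(180+122/3,130+178/3),(180+188/3,130+297/3),(180+100/3,130+346/3)]
P=onz(d,q,30);print("tray",P,rect(P),P.mean(0))
```

```text
Traceback (most recent call last):
  File "h.py", line 29, in rect
    (c,(w,h),a)=cv2.minAreaRect(np.array(pts,np.float32)[:,:2])
                ~~~~~~~~~~~~~~~^^^^^^^^^^^^^^^^^^^^^^^^^^^^^^^^
cv2.error: OpenCV(4.12.0) /io/opencv/modules/imgproc/src/convhull.cpp:143: error: (-215:Assertion failed) total >= 0 && (depth == CV_32F || depth == CV_32S) in function 'convexHull'
```

```bash
sed -i 's/np.array(pts,np.float32)\[:,:2\]/np.ascontiguousarray(np.array(pts,np.float32)[:,:2])/' h.py
python3 - <<'E'
from h import *
np.set_printoptions(precision=1,suppress=True)
d=shot("top")
hsv=cv2.cvtColor(d["img"],cv2.COLOR_RGB2HSV).astype(int)
m=((hsv[...,1]<70)&(hsv[...,2]>90)).astype(np.uint8)
m[:,:365]=0;m[:165]=0;m[255:]=0;m[:,440:]=0
n,l,st,c=cv2.connectedComponentsWithStats(m)
for i in range(1,n):
    if st[i,4]>100:
        ys,xs=np.where(l==i); h=cv2.convexHull(np.c_[xs,ys].astype(np.float32)).reshape(-1,2)
        P=onz(d,h,26); print("tin",c[i],st[i,4],rect(P))
# labels
w=((hsv[...,1]<45)&(hsv[...,2]>195)).astype(np.uint8)
n,l,st,c=cv2.connectedComponentsWithStats(w)
for i in range(1,n):
    if 60<st[i,4]<300 and 290<c[i,0]<440 and 165<c[i,1]<255:
        ys,xs=np.where(l==i); h=cv2.convexHull(np.c_[xs,ys].astype(np.float32)).reshape(-1,2)
        base=c[i,0]<340
        P=onz(d,h,29 if base else 26); print("label",c[i],st[i,4],rect(P))
# chest front corners, z=84
P=onz(d,[(293.5,252.5),(351,221.7)],84);print("front",P,np.linalg.norm(P[1]-P[0]))
# fob
b=((hsv[...,0]<20)&(hsv[...,1]>90)&(hsv[...,2]<95)).astype(np.uint8)
n,l,st,c=cv2.connectedComponentsWithStats(b)
for i in range(1,n):
    if st[i,4]>60 and 220<c[i,0]<250 and c[i,1]>250:
        ys,xs=np.where(l==i); h=cv2.convexHull(np.c_[xs,ys].astype(np.float32)).reshape(-1,2)
        print("fob",c[i],rect(onz(d,h,13)))
# tray outer top corners z=30
q=[(180+40/3,130+225/3),(180+122/3,130+178/3),(180+188/3,130+297/3),(180+100/3,130+346/3)]
P=onz(d,q,30);print("tray",P,rect(P),P.mean(0))
E
```

```text
tin [420.  180.6] 459 (array([ 644.5, -200. ]), 83.11991882324219, 60.11051940917969, np.float32(11.73069))
tin [386.4 188.6] 461 (array([620.5, -92.5]), 82.35159301757812, 57.79503631591797, np.float32(-13.805901))
tin [428.4 236.8] 480 (array([ 465.6, -218.2]), 84.51898193359375, 59.44527053833008, np.float32(13.025749))
tin [383.5 240.9] 494 (array([454.6, -77.2]), 84.1525650024414, 58.11631774902344, np.float32(-6.973015))
label [420.2 180.4] 163 (array([ 645.5, -200.8]), 50.75526809692383, 33.57359313964844, np.float32(13.177444))
label [386.5 188.7] 164 (array([620.4, -92.6]), 51.19735336303711, 32.49763107299805, np.float32(-13.2595825))
label [309.1 212.8] 170 (array([546.7, 155.4]), 49.493194580078125, 33.60236358642578, np.float32(44.3425))
label [428.8 236.9] 168 (array([ 465.2, -220. ]), 50.938899993896484, 32.23514938354492, np.float32(11.263329))
label [383.6 240.9] 171 (array([454.4, -77.2]), 50.624691009521484, 33.4136962890625, np.float32(-7.8533707))
front [[423.7 203.   84. ]
 [513.1  28.5  84. ]] 196.09707700850177
fob [235.3 272.8] (array([362.9, 392.1]), 59.11121368408203, 25.135168075561523, np.float32(0.49328613))
tray [[577.1 522.1  30. ]
 [625.9 436.4  30. ]
 [498.6 365.7  30. ]
 [449.1 457.1  30. ]] (array([537. , 446.5]), 145.58778381347656, 103.91642761230469, np.float32(29.06305)) [537.7 445.3  30. ]
```

```bash
cat >> h.py <<'E'
from scipy.spatial.transform import Rotation as Ro
def go(pos,yaw=None,pitch=None):
    s=ctrl.read_state(); R=Ro.from_euler("xyz",s["tool_rot"]); 
    sh=R.inv().apply(np.array(pos)-s["eef_pos"])/10
    y=np.degrees(s["tool_rot"][2]) if yaw is None else yaw
    Rt=Ro.from_euler("xyz",[-90,0 if pitch is None else pitch,y],degrees=True)
    rv=np.degrees((R.inv()*Rt).as_rotvec())
    print("shift cm",sh.round(2),"turn deg",rv.round(2),"dist",np.linalg.norm(sh).round(1))
def st():
    s=ctrl.read_state(); print("t",round(s["clock"],2),"pos",s["eef_pos"].round(1),"rot",np.degrees(s["tool_rot"]).round(2),"F",s["force"].round(1),"w",round(s["width"],1))
    return s
E
python3 - <<'E'
from h import *
s=st(); d=shot("wrist"); C=fr(d)
R=Ro.from_euler("xyz",s["tool_rot"]); print("cam in tool",R.inv().apply(C-s["eef_pos"]), "fwd in tool",R.inv().apply(d["R"][2]))
go([430,150,260],-10); go([454,-77,200],-7)
E
```

```text
t 0.3 pos [165.  628.5 231. ] rot [-90.04  -0.   -14.72] F [ 0.8 -0.8  0.8] w 85.0
cam in tool [ -80.27787053 -141.74083938    0.15504408] fwd in tool [ 3.11246577e-01  9.50328799e-01 -8.61466798e-04]
shift cm [ 37.78  -2.87 -39.56] turn deg [ 0.02 -4.71 -0.  ] dist 54.8
shift cm [ 45.87   3.14 -60.9 ] turn deg [ 0.02 -7.71 -0.  ] dist 76.3
```

```bash
python3 -m inch '[1,9.5,-0.7,-9.9,0,-1,0, 1,37.8,-2.9,-39.6,0,-5,0,1,37.8,-2.9,-39.6,0,-5,0,1,37.8,-2.9,-39.6,0,-5,0,1,37.8,-2.9,-39.6,0,-5,0,1,37.8,-2.9,-39.6,0,-5,0,1,37.8,-2.9,-39.6,0,-5,0,1,37.8,-2.9,-39.6,0,-5,0,1,37.8,-2.9,-39.6,0,-5,0,1,37.8,-2.9,-39.6,0,-5,0,1,37.8,-2.9,-39.6,0,-5,0,1,37.8,-2.9,-39.6,0,-5,0]'
python3 - <<'E'
from h import *
st(); go([454,-77,160],-7)
E
```

```text
clock: 1.55
eef_pos: [433.5, 142.7, 261.0]
tool_rot: [-1.573, -0.004, -0.182]
force: [-0.6, 0.5, 0.5]
width: 85.7
t 1.55 pos [433.5 142.7 261. ] rot [-90.12  -0.21 -10.41] F [-0.6  0.5  0.5] w 85.7
shift cm [  5.95  10.17 -21.22] turn deg [ 0.12 -3.41  0.21] dist 24.3
```

```bash
python3 -m inch '[1,6,10,-21.5,0,-3.4,0,1,6,10,-21.5,0,-3.4,0,1,6,10,-21.5,0,-3.4,0,1,6,10,-21.5,0,-3.4,0,1,6,10,-21.5,0,-3.4,0,1,6,10,-21.5,0,-3.4,0,1,6,10,-21.5,0,-3.4,0,1,6,10,-21.5,0,-3.4,0,1,6,10,-21.5,0,-3.4,0]'
python3 - <<'E'
from h import *
st(); d=shot("wrist","w1")
st()
E
```

```text
clock: 2.45
eef_pos: [453.4, -70.6, 160.8]
tool_rot: [-1.57, -0.001, -0.107]
force: [-1.1, 0.8, -0.3]
width: 85.6
t 2.45 pos [453.4 -70.6 160.8] rot [-8.996e+01 -6.000e-02 -6.140e+00] F [-1.1  0.8 -0.3] w 85.6
t 2.5 pos [453.4 -70.7 160.8] rot [-8.997e+01 -5.000e-02 -6.140e+00] F [ 0.1  0.2 -0.6] w 85.3
```

View pics/w1.png

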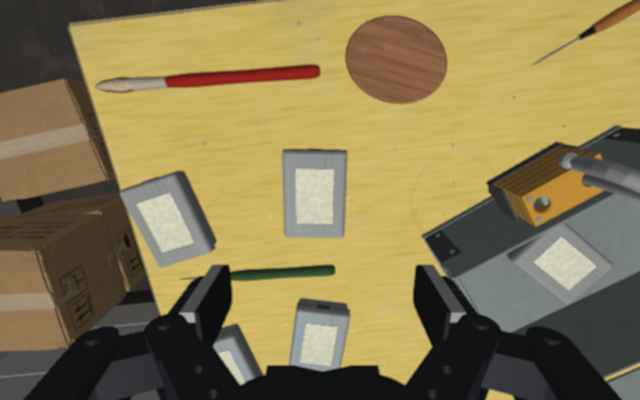

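```bash
cat >> h.py <<'E'
def labels(d,z,vmin=185,smax=60,amin=150):
    hsv=cv2.cvtColor(d["img"],cv2.COLOR_RGB2HSV).astype(int)
    w=((hsv[...,1]<smax)&(hsv[...,2]>vmin)).astype(np.uint8)
    w=cv2.morphologyEx(w,cv2.MORPH_CLOSE,np.ones((5,5),np.uint8))
    w=cv2.morphologyEx(w,cv2.MORPH_OPEN,np.ones((3,3),np.uint8))
    n,l,s,c=cv2.connectedComponentsWithStats(w); out=[]
    for i in range(1,n):
        if s[i,4]<amin: continue
        ct=cv2.findContours((l==i).astype(np.uint8),cv2.RETR_EXTERNAL,cv2.CHAIN_APPROX_NONE)[0][0].reshape(-1,2)
        P=onz(d,ct,z); r=rect(P); edge=s[i,0]<2 or s[i,1]<2 or s[i,0]+s[i,2]>638 or s[i,1]+s[i,3]>398
        m=onz(d,[c[i]],z)[0]
        if 40<r[1]<60 and 25<r[2]<42 and not edge: 
            out.append((r,m)); print("px",c[i].round(1),"ctr",r[0].round(1),"mean",m[:2].round(1),"size",round(r[1],1),round(r[2],1),"yaw",round(float(r[3]),1))
    return out
E
python3 - <<'E'
from h import *
d=shot("wrist"); labels(d,26); print("as z=29"); labels(d,29)
for p in [(315,195),(290,195),(250,200)]: print(d["img"][p[1],p[0]],cv2.cvtColor(d["img"],cv2.COLOR_RGB2HSV)[p[1],p[0]])
crop(d,270,370,130,250,6,"w1c")
E
```

```text
px [314.3 195.7] ctr [454.9 -78. ] mean [453.9 -78. ] size 51.4 33.7 yaw -7.4
px [165.5 222.4] ctr [ 465.6 -219.7] mean [ 464.7 -219.7] size 51.8 33.5 yaw 12.0
px [564.8 263.2] ctr [549.3 157.6] mean [548.8 157.5] size 52.0 34.0 yaw 46.9
px [318.3 344.3] ctr [620.9 -93.1] mean [620. -93.] size 51.5 33.7 yaw -13.8
as z=29
px [314.3 195.7] ctr [454.  -77.8] mean [453.1 -77.8] size 50.9 33.3 yaw -7.4
px [165.5 222.4] ctr [ 464.6 -218. ] mean [ 463.7 -218. ] size 51.3 33.2 yaw 12.0
px [564.8 263.2] ctr [547.4 155.2] mean [546.9 155.1] size 51.4 33.6 yaw 46.9
px [318.3 344.3] ctr [618.2 -92.7] mean [617.4 -92.7] size 51.0 33.4 yaw -13.8
[211 209 186] [ 28  30 211]
[146 151 148] [ 72   8 151]
[206 183 102] [ 23 129 206]
```

View pics/w1c.png

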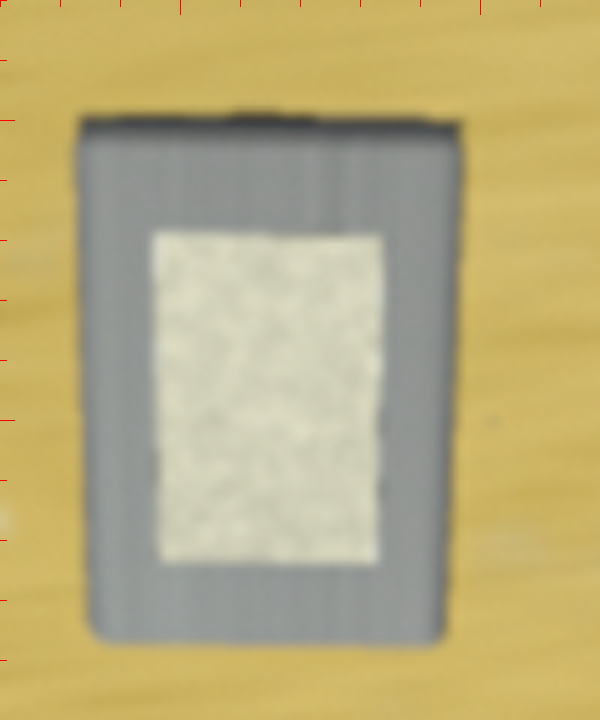

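Run:
```python
from h import *
st(); go([454.8,-77.8,60],-7.4); go([454.8,-77.8,6],-7.4)
```

```text
t 2.55 pos [453.3 -70.9 160.8] rot [-8.997e+01 -5.000e-02 -6.160e+00] F [-0.6  0.6  0.5] w 85.8
shift cm [ 0.21 10.08 -0.67] turn deg [-0.03  1.24  0.05] dist 10.1
shift cm [ 0.21 15.48 -0.67] turn deg [-0.03  1.24  0.05] dist 15.5
```

```bash
python3 -m inch '[1,0.2,2,-0.7,0,1.2,0,1,0.2,5,-0.7,0,1.2,0,1,0.2,9,-0.7,0,1.2,0,1,0.2,12,-0.7,0,1.2,0,1,0.2,14,-0.7,0,1.2,0,1,0.2,15,-0.7,0,1.2,0,1,0.2,15.5,-0.7,0,1.2,0,1,0.2,15.5,-0.7,0,1.2,0]'
python3 - <<'E'
from h import *
st(); d=shot("wrist","w2");st()
E
```

```text
clock: 3.35
eef_pos: [454.2, -78.5, 4.4]
tool_rot: [-1.571, 0.001, -0.13]
force: [-1.2, -0.1, -0.1]
width: 85.6
t 3.35 pos [454.2 -78.5   4.4] rot [-9.003e+01  4.000e-02 -7.440e+00] F [-1.2 -0.1 -0.1] w 85.6
t 3.4 pos [454.2 -78.4   4.6] rot [-9.002e+01  4.000e-02 -7.400e+00] F [ 0.5  0.2 -0.7] w 85.3
```

View pics/w2.png

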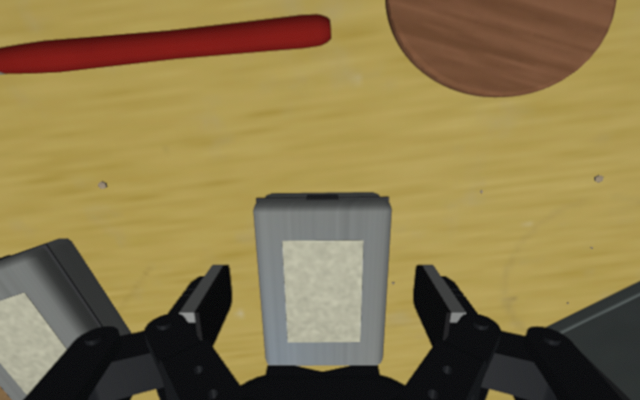

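```bash
python3 -m inch '[1,0,0.3,0,0,0,0,0.3,0,0.3,0,0,0,0,0.3,0,0.3,0,0,0,0,0.3,0,0.3,0,0,0,0,0.3,0,0.3,0,0,0,0,0.3,0,0.3,0,0,0,0]'
python3 - <<'E'
from h import *
st()
E
```

```text
clock: 4.0
eef_pos: [454.5, -79.1, 2.9]
tool_rot: [-1.57, -0.001, -0.131]
force: [-0.1, 1.1, 6.0]
width: 56.8
t 4.0 pos [454.5 -79.1   2.9] rot [-8.994e+01 -5.000e-02 -7.480e+00] F [-0.1  1.1  6. ] w 56.8
```

```bash
python3 -m inch '[0.3,0,-0.5,0,0,0,0,0.3,0,-2,0,0,0,0,0.3,0,-5,0,0,0,0,0.3,0,-9,0,0,0,0,0.3,0,-13,0,0,0,0,0.3,0,-17,0,0,0,0,0.3,0,-19.5,0,0,0,0,0.3,0,-20,0,0,0,0,0.3,0,-20,0,0,0,0]'
python3 - <<'E'
from h import *
st(); d=shot("wrist","w3"); go([535,151,200],45)
d=shot("scene"); crop(d,260,460,130,290,4,"s3")
E
```

```text
clock: 4.9
eef_pos: [454.2, -79.2, 202.7]
tool_rot: [-1.57, -0.001, -0.131]
force: [-0.6, 0.4, -1.6]
width: 56.7
t 4.9 pos [454.2 -79.2 202.7] rot [-8.997e+01 -6.000e-02 -7.490e+00] F [-0.6  0.4 -1.6] w 56.7
shift cm [ 5.07  0.18 23.87] turn deg [-5.000e-02 -5.249e+01 -4.000e-02] dist 24.4
```

View pics/w3.png

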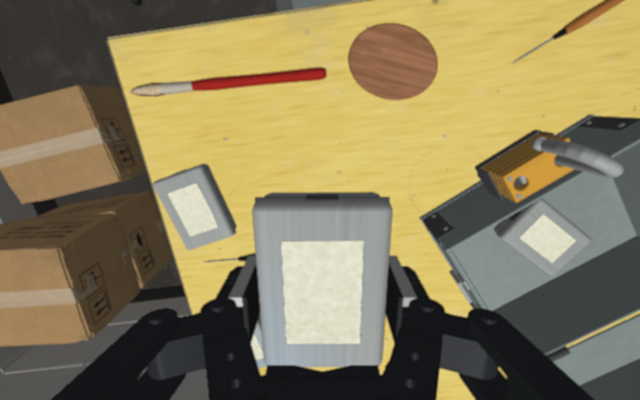

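View pics/s3.png

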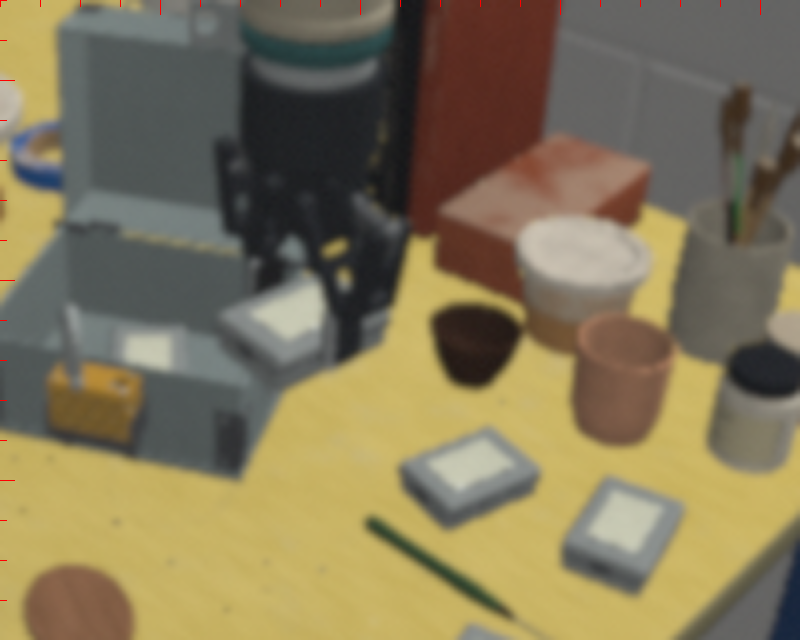

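```bash
python3 -m inch '[0.3,1,0,1.5,0,0,0,0.3,3,0,5,0,0,0,0.3,4,0,9,0,0,0,0.3,4,0,12.5,0,0,0,0.3,4,0,13,0,0,0,0.3,4,0,13,0,0,0,0.3,4,0,13,0,0,0]'
python3 - <<'E'
from h import *
s=st(); d=shot("wrist","w4"); s=st()
print("held"); r=labels(d,s["eef_pos"][2]-2.9+26)
R=Ro.from_euler("xyz",s["tool_rot"])
for a in r: print(R.inv().apply(np.r_[a[0][0],0]-np.r_[s["eef_pos"][:2],0]).round(1))
print("z29");labels(d,29)
E
```

```text
clock: 5.7
eef_pos: [510.0, 42.6, 201.5]
tool_rot: [-1.572, 0.002, -0.133]
force: [0.1, -0.6, -1.9]
width: 57.0
t 5.7 pos [510.   42.6 201.5] rot [-90.1    0.1   -7.62] F [ 0.1 -0.6 -1.9] w 57.0
t 5.75 pos [510.2  42.2 201.8] rot [-9.007e+01  6.000e-02 -7.670e+00] F [-0.3 -0.1 -1. ] w 57.0
held
px [322.2 291.2] ctr [509.5  42.6] mean [507.7  43. ] size 51.2 33.9 yaw -7.4
[-0.7  0.   0.3]
z29
px [ 62.5 174.4] ctr [ 465.3 -217. ] mean [ 464.5 -217.1] size 51.5 33.8 yaw 11.5
px [434.4 204.7] ctr [547.7 155.7] mean [547.1 155.6] size 52.1 34.4 yaw 46.8
```

View pics/w4.png

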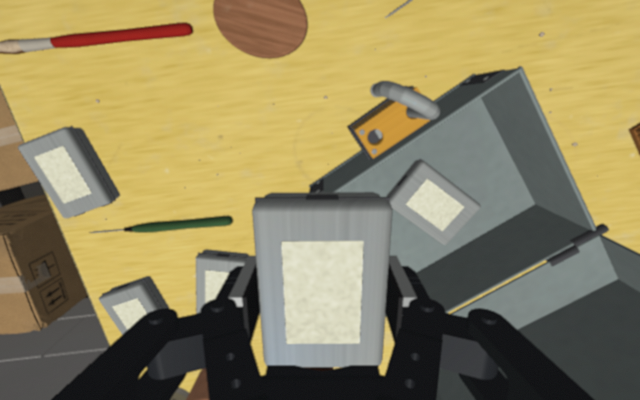

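Run:
```python
from h import *
go([547.8,155.8,200],46.8)
```

```text
shift cm [ 2.21  0.16 11.76] turn deg [ 4.000e-02 -5.447e+01 -9.000e-02] dist 12.0
```

```bash
python3 -m inch '[0.3,0.1,0.2,0.5,0,-3,0,0.3,0.3,0.2,2,0,-9,0,0.3,0.7,0.2,4,0,-17,0,0.3,1.1,0.2,6,0,-25,0,0.3,1.5,0.2,8,0,-33,0,0.3,1.9,0.2,10,0,-41,0,0.3,2.2,0.2,11.3,0,-48,0,0.3,2.2,0.2,11.8,0,-53,0,0.3,2.2,0.2,11.8,0,-54.5,0,0.3,2.2,0.2,11.8,0,-54.5,0,0.3,2.2,0.2,11.8,0,-54.5,0]'
python3 - <<'E'
from h import *
st(); shot("wrist"); go([547.8,155.8,34],46.8)
E
```

```text
clock: 6.85
eef_pos: [548.0, 156.6, 200.3]
tool_rot: [-1.571, 0.001, 0.816]
force: [0.3, 0.4, -1.0]
width: 56.2
t 6.85 pos [548.  156.6 200.3] rot [-9.002e+01  3.000e-02  4.678e+01] F [ 0.3  0.4 -1. ] w 56.2
shift cm [-0.09 16.63 -0.06] turn deg [ 0.01  0.01 -0.03] dist 16.6
```

```bash
python3 -m inch '[0.3,-0.05,1,-0.06,0,0,0,0.3,-0.05,4,-0.06,0,0,0,0.3,-0.05,8,-0.06,0,0,0,0.3,-0.05,12,-0.06,0,0,0,0.3,-0.05,14.5,-0.06,0,0,0,0.3,-0.05,15.8,-0.06,0,0,0,0.3,-0.05,16.4,-0.06,0,0,0,0.3,-0.05,16.6,-0.06,0,0,0,0.3,-0.05,16.6,-0.06,0,0,0]'
python3 - <<'E'
from h import *
st();d=shot("wrist","w5");st();go([547.8,155.8,31],46.8); d=shot("scene"); crop(d,250,350,180,250,8,"s5")
E
```

```text
clock: 7.8
eef_pos: [549.0, 157.5, 35.1]
tool_rot: [-1.572, -0.001, 0.82]
force: [-0.5, 0.6, -2.3]
width: 56.8
t 7.8 pos [549.  157.5  35.1] rot [-9.006e+01 -8.000e-02  4.697e+01] F [-0.5  0.6 -2.3] w 56.8
t 7.85 pos [549.1 157.6  35.4] rot [-90.07  -0.11  46.98] F [ 0.5  0.2 -1.4] w 56.5
shift cm [-0.22  0.44 -0.03] turn deg [0.07 0.18 0.11] dist 0.5
```

View pics/w5.png

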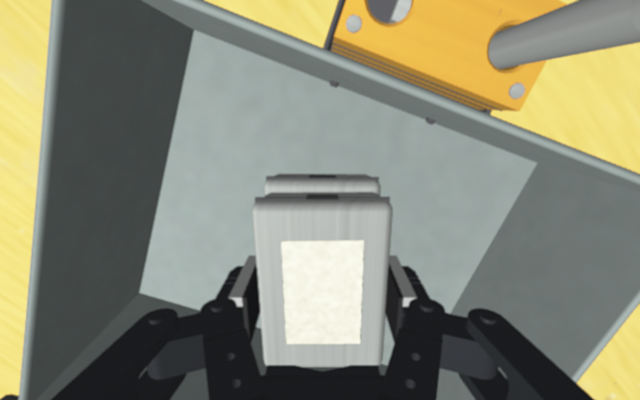

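```bash
python3 -m inch '[0.3,-0.2,0,0,0,0.2,0,0.3,-0.2,0.2,0,0,0.2,0,0.3,-0.2,0.3,0,0,0.2,0,0.3,-0.2,0.35,0,0,0.2,0,0.3,-0.2,0.35,0,0,0.2,0]'
python3 - <<'E'
from h import *
st();d=shot("wrist","w6");s=st();go([547.8,155.8,31],46.8);labels(d,s["eef_pos"][2]-2.9+26)
E
```

```text
clock: 8.4
eef_pos: [546.9, 156.0, 31.9]
tool_rot: [-1.571, -0.001, 0.816]
force: [-2.0, -1.2, 8.6]
width: 57.0
t 8.4 pos [546.9 156.   31.9] rot [-8.998e+01 -4.000e-02  4.678e+01] F [-2.  -1.2  8.6] w 57.0
t 8.45 pos [546.9 156.   31.9] rot [-8.999e+01 -4.000e-02  4.678e+01] F [-2.4 -0.6  9. ] w 56.9
shift cm [ 0.05  0.09 -0.08] turn deg [-0.01 -0.02  0.04] dist 0.1
```

```bash
python3 -m inch '[0.75,0,0,0,0,0,0,0.8,0,0,0,0,0,0,0.8,0,-0.1,0,0,0,0,0.8,0,-0.5,0,0,0,0,0.85,0,-3,0,0,0,0,0.85,0,-7,0,0,0,0,1,0,-12,0,0,0,0,1,0,-16,0,0,0,0,1,0,-17,0,0,0,0]'
python3 - <<'E'
from h import *
st();d=shot("wrist","w7");labels(d,55);go([550,0,200],0)
E
```

```text
clock: 9.35
eef_pos: [549.5, 156.2, 205.7]
tool_rot: [-1.575, -0.007, 0.816]
force: [0.3, -0.3, -1.5]
width: 85.4
t 9.35 pos [549.5 156.2 205.7] rot [-90.24  -0.41  46.77] F [ 0.3 -0.3 -1.5] w 85.4
px [78.2 38.8] ctr [609.4 -75.7] mean [608.9 -75.9] size 47.9 31.3 yaw -14.1
px [324.6 185.9] ctr [547.1 156.5] mean [546.3 155.5] size 52.5 34.9 yaw 47.1
shift cm [-11.34   0.46 -10.77] turn deg [3.000e-02 4.678e+01 4.300e-01] dist 15.6
```

View pics/w7.png

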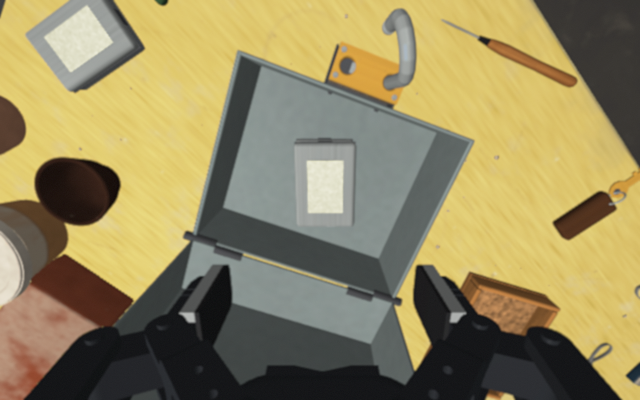

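Run:
```python
from h import *
d=shot("wrist"); crop(d,280,370,120,240,6,"w7c")
```

```text
(no output)
```

View pics/w7c.png

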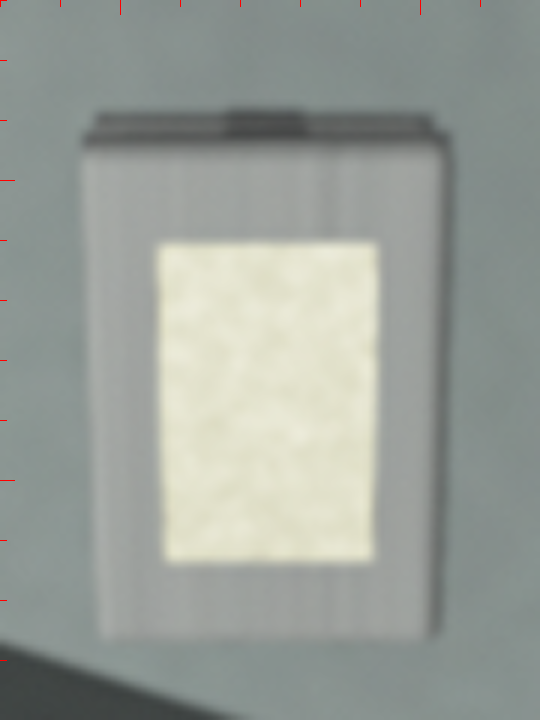

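Run:
```python
from h import *
go([465,-210,160],12)
```

```text
shift cm [-32.39   4.18 -19.04] turn deg [2.00e-02 3.48e+01 2.30e-01] dist 37.8
```

```bash
python3 -m inch '[1,-2,0,-1,0,4,0,1,-6,0,-3.5,0,10,0,1,-10,0,-6,0,16,0,1,-14,1,-8.5,0,22,0,1,-18,2,-11,0,28,0,1,-22,3,-13.5,0,34,0,1,-26.5,4.2,-16,0,34.8,0,1,-30,4.2,-18,0,34.8,0,1,-32.4,4.2,-19,0,34.8,0,1,-32.4,4.2,-19,0,34.8,0,1,-32.4,4.2,-19,0,34.8,0]'
python3 - <<'E'
from h import *
st();d=shot("wrist","w8");labels(d,26)
E
```

```text
clock: 10.55
eef_pos: [462.1, -209.9, 157.3]
tool_rot: [-1.569, 0.003, 0.208]
force: [-0.2, 0.5, 0.8]
width: 85.3
t 10.55 pos [ 462.1 -209.9  157.3] rot [-89.88   0.16  11.89] F [-0.2  0.5  0.8] w 85.3
px [398.4 355.2] ctr [621.  -93.5] mean [619.7 -93. ] size 54.0 36.0 yaw -13.9
```

View pics/w8.png

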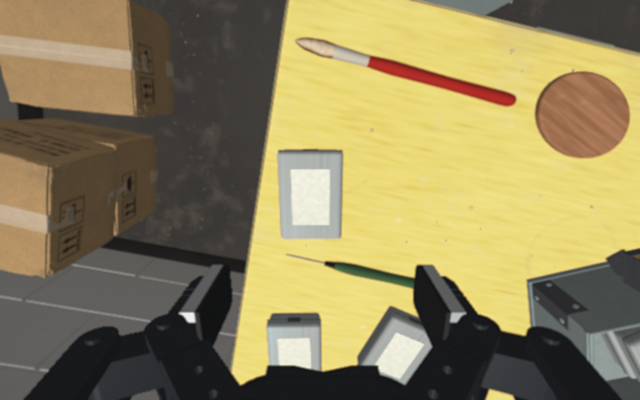

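Run:
```python
from h import *
d=shot("wrist")
hsv=cv2.cvtColor(d["img"],cv2.COLOR_RGB2HSV)
print(hsv[195,310],hsv[195,285],hsv[175,330])
for v in (205,215,222): print(v);labels(d,26,vmin=v)
go([465.4,-219,2.5],12)
```

```text
[ 28  19 241] [ 70   8 184] [ 68   6 178]
205
px [308.8 195.6] ctr [ 466.2 -220.2] mean [ 465.1 -220.4] size 52.7 34.7 yaw 11.7
px [397.1 354.2] ctr [621.  -93.6] mean [619.5 -93.1] size 52.6 34.6 yaw -13.8
215
px [308.9 195.6] ctr [ 466.  -220.2] mean [ 465.  -220.4] size 51.8 34.2 yaw 10.5
px [397.  354.4] ctr [621.  -93.7] mean [619.7 -93.2] size 52.0 33.9 yaw -14.0
222
px [309.1 195.5] ctr [ 465.6 -220. ] mean [ 465.  -220.2] size 51.7 34.0 yaw 11.9
px [397.  354.3] ctr [620.8 -93.5] mean [619.6 -93.2] size 51.5 33.3 yaw -13.8
shift cm [ 0.02 15.52 -1.1 ] turn deg [-0.12  0.09 -0.09] dist 15.6
```

```bash
python3 -m inch '[1,0,2,-1.2,0,0,0,1,0,6,-1.2,0,0,0,1,0,10,-1.2,0,0,0,1,0,13,-1.2,0,0,0,1,0,14.6,-1.2,0,0,0,1,0,15.2,-1.2,0,0,0,1,0,15.4,-1.2,0,0,0,0.3,0,15.4,-1.2,0,0,0,0.3,0,15.4,-1.2,0,0,0,0.3,0,15.4,-1.2,0,0,0,0.3,0,15.4,-1.2,0,0,0,0.3,0,15.4,-1.2,0,0,0]'
python3 - <<'E'
from h import *
st()
E
```

```text
clock: 11.85
eef_pos: [466.6, -221.8, 6.0]
tool_rot: [-1.571, -0.002, 0.21]
force: [-1.3, 1.0, 6.0]
width: 56.5
t 11.85 pos [ 466.6 -221.8    6. ] rot [-90.02  -0.1   12.01] F [-1.3  1.   6. ] w 56.5
```

```bash
python3 -m inch '[0.3,0,-0.5,0,0,0,0,0.3,0,-2,0,0,0,0,0.3,0,-5,0,0,0,0,0.3,0,-9,0,0,0,0,0.3,0,-13,0,0,0,0,0.3,0,-17,0,0,0,0,0.3,0,-19.5,0,0,0,0,0.3,0,-20,0,0,0,0,0.3,0,-20,0,0,0,0]'
cat >> h.py <<'E'
def held(off,vm=(190,205,220)):
    d=shot("wrist");s=st();R=Ro.from_euler("xyz",s["tool_rot"])
    for v in vm:
        for a in labels(d,s["eef_pos"][2]-off+26,vmin=v):
            print("  held offset tool x,z:",R.inv().apply(np.r_[a[0][0],0]-np.r_[s["eef_pos"][:2],0]).round(1)[[0,2]],"dyaw",round(float(a[0][3])-np.degrees(s["tool_rot"][2]),1))
E
python3 - <<'E'
from h import *
held(6.0); go([547.3,156.2,200],46.8)
E
```

```text
clock: 12.75
eef_pos: [466.0, -221.7, 205.2]
tool_rot: [-1.571, -0.001, 0.21]
force: [-0.2, -0.2, -2.7]
width: 56.7
t 12.8 pos [ 465.4 -221.3  204.2] rot [-8.994e+01  4.000e-02  1.201e+01] F [ 0.2  0.5 -2.9] w 56.8
px [322.1 285.5] ctr [ 465.8 -221.6] mean [ 463.8 -222. ] size 52.0 34.4 yaw 12.0
  held offset tool x,z: [ 0.3 -0.3] dyaw -0.0
shift cm [15.86  0.44 35.22] turn deg [-7.000e-02 -3.479e+01 -2.000e-02] dist 38.6
```

```bash
python3 -m inch '[0.3,0.5,0,1.2,0,-1,0,0.3,1.9,0,4.2,0,-5,0,0.3,3.6,0,8,0,-10,0,0.3,5.4,0,12,0,-15,0,0.3,7.2,0,16,0,-20,0,0.3,9,0,20,0,-25,0,0.3,10.8,0,24,0,-30,0,0.3,12.6,0,28,0,-34.8,0,0.3,14.3,0.2,31.8,0,-34.8,0,0.3,15.5,0.2,34.4,0,-34.8,0,0.3,15.9,0.2,35.2,0,-34.8,0,0.3,15.9,0.2,35.2,0,-34.8,0]'
python3 - <<'E'
from h import *
shot("wrist"); st(); go([547.3,156.2,65],46.8)
E
```

```text
clock: 14.0
eef_pos: [547.1, 157.4, 201.1]
tool_rot: [-1.569, 0.002, 0.82]
force: [-0.0, -1.2, -2.0]
width: 56.4
t 14.05 pos [547.3 155.1 201.5] rot [-89.95   0.16  46.84] F [ 0.8 -1.1 -2. ] w 56.6
shift cm [ 0.12 13.65  0.06] turn deg [-0.05  0.04 -0.16] dist 13.7
```

```bash
python3 -m inch '[0.3,0.05,1,0.06,0,0,0,0.3,0.05,4,0.06,0,0,0,0.3,0.05,8,0.06,0,0,0,0.3,0.05,11,0.06,0,0,0,0.3,0.05,12.8,0.06,0,0,0,0.3,0.05,13.5,0.06,0,0,0,0.3,0.05,13.7,0.06,0,0,0,0.3,0.05,13.7,0.06,0,0,0]'
cat >> h.py <<'E'
def avg(n=4):
    A=[]
    for i in range(n):
        shot("wrist"); s=ctrl.read_state(); A.append(np.r_[s["eef_pos"],np.degrees(s["tool_rot"]),s["force"]])
    A=np.array(A); print("avg",A.mean(0).round(2),"sd",A.std(0)[:3].round(2)); return A.mean(0)
E
python3 - <<'E'
from h import *
a=avg(); d=shot("wrist","w9"); R=Ro.from_euler("xyz",a[3:6],degrees=True); print((R.inv().apply(np.array([547.3,156.2,61])-a[:3])/10).round(2))
E
```

```text
clock: 14.85
eef_pos: [548.7, 155.4, 66.3]
tool_rot: [-1.571, -0.0, 0.815]
force: [0.1, -0.1, -1.7]
width: 56.2
avg [ 5.4902e+02  1.5605e+02  6.6820e+01 -9.0060e+01 -9.0000e-02  4.6760e+01
  2.9000e-01  1.9000e-01 -2.3800e+00] sd [0.06 0.23 0.09]
[-0.11  0.58  0.14]
```

View pics/w9.png

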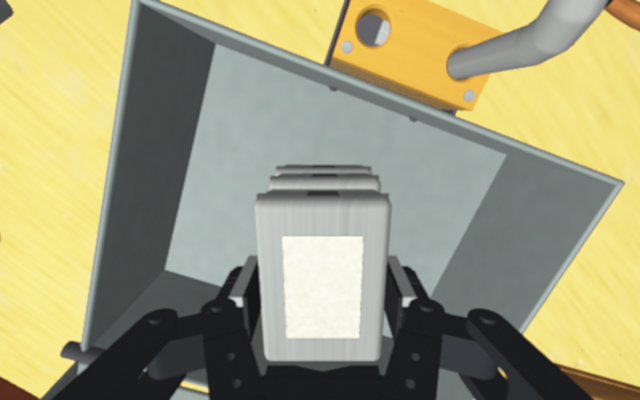

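```bash
python3 -m inch '[0.3,-0.1,0,0.14,0,0,0,0.3,-0.1,0.2,0.14,0,0,0,0.3,-0.1,0.4,0.14,0,0,0,0.3,-0.1,0.5,0.14,0,0,0,0.3,-0.1,0.6,0.14,0,0,0,0.3,-0.1,0.65,0.14,0,0,0]'
python3 - <<'E'
from h import *
avg(2); shot("wrist","w10")
E
```

```text
clock: 15.7
eef_pos: [546.4, 156.4, 61.0]
tool_rot: [-1.57, -0.001, 0.817]
force: [-6.6, -0.2, 20.0]
width: 56.5
avg [ 5.4643e+02  1.5645e+02  6.1010e+01 -8.9950e+01 -4.0000e-02  4.6790e+01
 -4.6600e+00  2.1000e-01  1.5160e+01] sd [0.01 0.01 0.01]
```

View pics/w10.png

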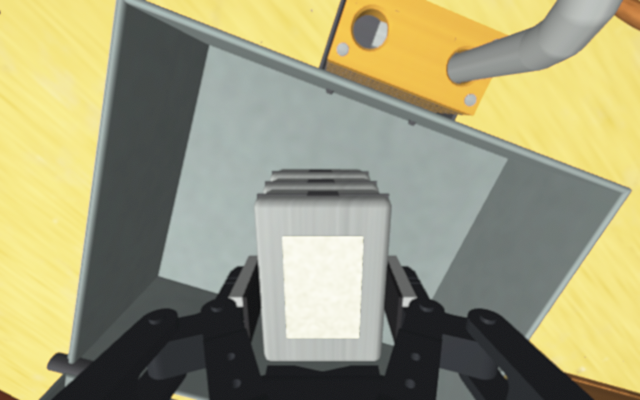

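```bash
python3 -m inch '[0.3,0.02,-0.3,-0.05,0,0,0,0.3,0.05,-0.3,-0.1,0,0,0,0.3,0.05,-0.2,-0.1,0,0,0,0.3,0.05,-0.15,-0.1,0,0,0]'
python3 - <<'E'
from h import *
avg(2); d=shot("wrist"); crop(d,245,400,160,240,5,"w11")
E
```

```text
clock: 16.25
eef_pos: [547.8, 156.0, 61.0]
tool_rot: [-1.571, -0.0, 0.816]
force: [-2.3, -0.1, 8.4]
width: 56.3
avg [ 5.4784e+02  1.5602e+02  6.1070e+01 -9.0000e+01 -2.0000e-02  4.6780e+01
 -1.0600e+00 -4.4000e-01  4.3200e+00] sd [0.01 0.   0.01]
```

View pics/w11.png

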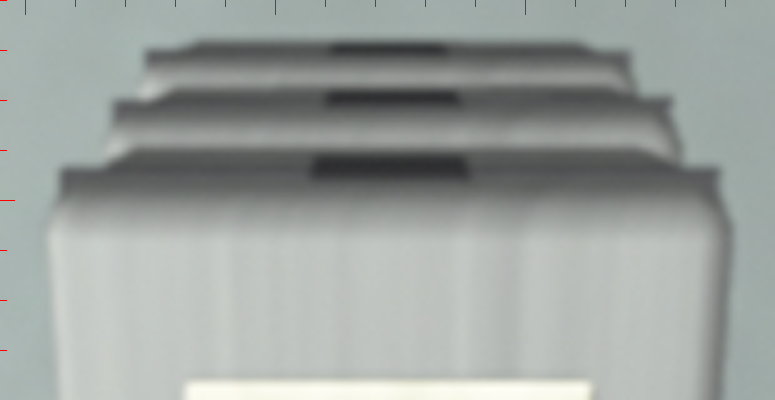

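```bash
python3 -m inch '[0.75,0,0,0,0,0,0,0.8,0,0,0,0,0,0,0.8,0,-0.1,0,0,0,0,0.8,0,-0.5,0,0,0,0,0.85,0,-3,0,0,0,0,0.85,0,-7,0,0,0,0,1,0,-11,0,0,0,0,1,0,-14,0,0,0,0,1,0,-14,0,0,0,0]'
python3 - <<'E'
from h import *
st();d=shot("wrist");
for v in (190,205,220): labels(d,81,vmin=v)
crop(d,270,380,110,250,5,"w12")
hsv=cv2.cvtColor(d["img"],cv2.COLOR_RGB2HSV); print(hsv[190,290:360:6].tolist())
go([618,-85,180],-13.9)
E
```

```text
clock: 17.3
eef_pos: [550.6, 156.4, 205.4]
tool_rot: [-1.575, -0.008, 0.816]
force: [0.7, 0.9, -0.3]
width: 85.4
t 17.3 pos [550.6 156.4 205.4] rot [-90.25  -0.44  46.78] F [ 0.7  0.9 -0.3] w 85.4
px [78.9 37.6] ctr [599.1 -59.9] mean [598.6 -60.1] size 43.5 28.3 yaw -13.9
px [324.9 192.2] ctr [547.  155.6] mean [546.3 154.9] size 52.0 34.4 yaw 46.8
px [78.9 37.7] ctr [599.  -59.9] mean [598.6 -60.1] size 42.6 27.8 yaw -14.1
px [325.2 192.5] ctr [547.1 156.1] mean [546.3 155.2] size 51.1 33.6 yaw 46.8
px [79.2 37.7] ctr [599.1 -59.8] mean [598.5 -59.9] size 41.9 27.3 yaw -13.8
px [324.9 192.2] ctr [547.  155.6] mean [546.3 154.9] size 50.2 32.7 yaw 46.8
[[81, 17, 150], [60, 5, 167], [68, 6, 163], [30, 23, 230], [29, 26, 225], [29, 23, 229], [29, 25, 228], [29, 25, 227], [29, 26, 226], [30, 26, 212], [68, 6, 161], [68, 9, 120]]
shift cm [-12.88   2.3  -21.55] turn deg [-2.000e-02  6.069e+01  2.900e-01] dist 25.2
```

View pics/w12.png

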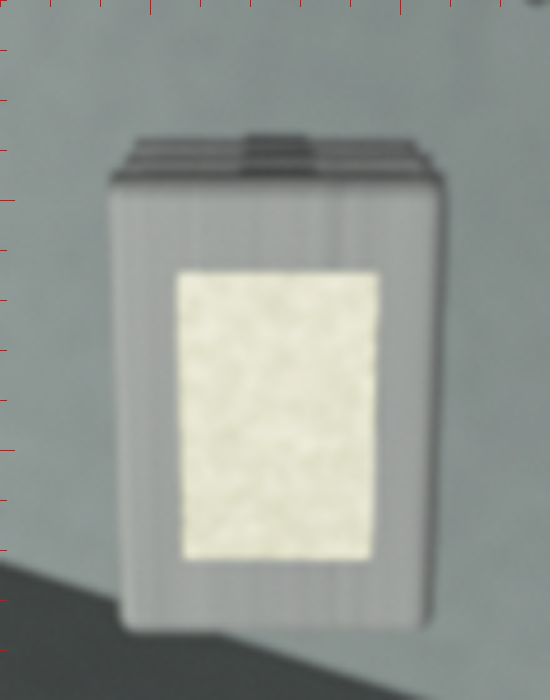

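```bash
python3 -m inch '[1,-1,0,-1.5,0,4,0,1,-2.5,0,-4,0,11,0,1,-4,0.5,-6.5,0,18,0,1,-5.5,0.5,-9.5,0,25,0,1,-7,0.5,-12.5,0,32,0,1,-8.5,1,-15.5,0,39,0,1,-10.5,1.5,-18.5,0,46,0,1,-12,2.3,-20.5,0,53,0,1,-12.9,2.3,-21.5,0,59,0,1,-12.9,2.3,-21.5,0,60.7,0,1,-12.9,2.3,-21.5,0,60.7,0]'
python3 - <<'E'
from h import *
shot("wrist","w13");d=shot("wrist")
for v in (190,205,220): labels(d,26,vmin=v)
st();go([620.9,-93.6,6],-13.9)
E
```

```text
clock: 18.45
eef_pos: [615.1, -85.6, 176.5]
tool_rot: [-1.571, 0.002, -0.244]
force: [0.1, -0.5, -0.1]
width: 85.3
px [315.1 196.7] ctr [621.  -93.1] mean [620.1 -92.9] size 50.5 33.1 yaw -13.9
px [217.5 243.2] ctr [ 646.1 -201.4] mean [ 644.  -201.1] size 51.2 33.3 yaw 12.3
px [315.1 196.2] ctr [620.5 -93. ] mean [619.6 -92.7] size 49.4 32.4 yaw -13.9
px [217.2 242.9] ctr [ 645.8 -201.3] mean [ 643.6 -201.3] size 49.6 31.9 yaw 11.9
t 18.55 pos [615.7 -84.  177.1] rot [-8.996e+01  8.000e-02 -1.379e+01] F [-0.2 -0.6  0.4] w 85.1
shift cm [ 0.76 17.11 -0.82] turn deg [-0.04  0.11 -0.08] dist 17.1
```

View pics/w13.png

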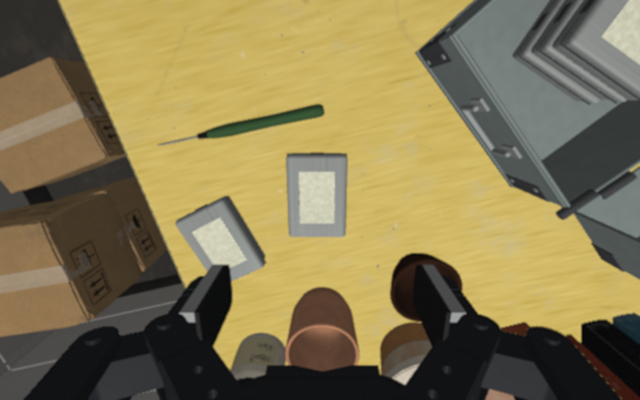

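Run:
```python
from h import *
d=shot("top"); print("bowl",onz(d,[(360.5,153)],47),"cup",onz(d,[(397,143)],77))
```

```text
bowl [[733.1226349  -10.40394429  47.        ]] cup [[ 755.90117903 -121.15839537   77.        ]]
```

```bash
python3 -m inch '[1,0.6,2,-0.75,0,0,0,1,0.6,6,-0.75,0,0,0,1,0.6,10,-0.75,0,0,0,1,0.6,14,-0.75,0,0,0,1,0.6,16.2,-0.75,0,0,0,1,0.6,17,-0.75,0,0,0,1,0.6,17.2,-0.75,0,0,0,0.3,0.6,17.2,-0.75,0,0,0,0.3,0.6,17.2,-0.75,0,0,0,0.3,0.6,17.2,-0.75,0,0,0,0.3,0.6,17.2,-0.75,0,0,0,0.3,0.6,17.2,-0.75,0,0,0]'
python3 - <<'E'
from h import *
avg(2)
E
```

```text
clock: 19.8
eef_pos: [621.3, -94.2, 7.6]
tool_rot: [-1.57, -0.003, -0.243]
force: [-1.0, 0.5, 6.4]
width: 56.6
avg [ 6.2129e+02 -9.4200e+01  7.6200e+00 -8.9980e+01 -1.7000e-01 -1.3900e+01
 -8.0000e-02  5.1000e-01  7.1800e+00] sd [0.01 0.   0.  ]
```

```bash
python3 -m inch '[0.3,0,-0.5,0,0,0,0,0.3,0,-2,0,0,0,0,0.3,0,-5,0,0,0,0,0.3,0,-9,0,0,0,0,0.3,0,-13,0,0,0,0,0.3,0,-17,0,0,0,0,0.3,0,-19.5,0,0,0,0,0.3,0,-20,0,0,0,0,0.3,0,-20,0,0,0,0]'
python3 - <<'E'
from h import *
held(7.6); go([547.2,156.0,200],46.8)
E
```

```text
clock: 20.8
eef_pos: [620.0, -93.7, 206.5]
tool_rot: [-1.57, -0.001, -0.243]
force: [-0.7, 0.3, -2.8]
width: 56.4
t 20.85 pos [619.3 -93.3 205.1] rot [-89.97   0.09 -13.91] F [-0.4  0.6 -2.6] w 56.4
px [322.2 284.3] ctr [620.1 -93.8] mean [618.3 -93.3] size 52.2 34.5 yaw -14.0
  held offset tool x,z: [ 0.9 -0.3] dyaw -0.1
px [322.4 284.6] ctr [620.4 -93.7] mean [618.5 -93.3] size 51.8 34.0 yaw -13.9
  held offset tool x,z: [ 1.2 -0.1] dyaw 0.0
px [322.4 283.4] ctr [620.1 -93.6] mean [617.9 -93.1] size 51.1 33.8 yaw -14.0
  held offset tool x,z: [ 0.9 -0.1] dyaw -0.1
shift cm [-12.99   0.54  22.47] turn deg [-7.000e-02 -6.071e+01 -6.000e-02] dist 26.0
```

```bash
python3 -m inch '[0.3,-0.8,0,1,0,-3,0,0.3,-2.5,0,3.5,0,-10,0,0.3,-4,0,6.5,0,-17,0,0.3,-5.5,0.2,9,0,-24,0,0.3,-7,0.2,12,0,-31,0,0.3,-8.5,0.4,15,0,-38,0,0.3,-10.5,0.5,18,0,-45,0,0.3,-12,0.5,20.5,0,-52,0,0.3,-13,0.5,22,0,-59,0,0.3,-13,0.5,22.4,0,-60.7,0,0.3,-13,0.5,22.4,0,-60.7,0,0.3,-13,0.5,22.4,0,-60.7,0]'
python3 - <<'E'
from h import *
avg(2); go([546.3,155.3,94],46.8)
E
```

```text
clock: 22.05
eef_pos: [547.9, 152.9, 200.2]
tool_rot: [-1.571, 0.002, 0.813]
force: [0.1, -0.2, -2.6]
width: 56.7
avg [ 5.4800e+02  1.5279e+02  2.0043e+02 -9.0040e+01  7.0000e-02  4.6550e+01
  1.5000e-01  3.8000e-01 -1.7200e+00] sd [0.03 0.06 0.09]
shift cm [ 0.07 10.65  0.3 ] turn deg [ 0.04 -0.24 -0.06] dist 10.7
```

```bash
python3 -m inch '[0.3,0.05,1,0.3,0,-0.2,0,0.3,0.05,4,0.3,0,-0.2,0,0.3,0.05,7.5,0.3,0,-0.2,0,0.3,0.05,9.6,0.3,0,-0.2,0,0.3,0.05,10.4,0.3,0,-0.2,0,0.3,0.05,10.7,0.3,0,-0.2,0,0.3,0.05,10.7,0.3,0,-0.2,0]'
python3 - <<'E'
from h import *
a=avg(3); go([546.3,155.3,88.6],46.8); d=shot("wrist"); crop(d,245,400,130,240,5,"w14")
E
```

```text
clock: 22.85
eef_pos: [546.3, 157.0, 94.1]
tool_rot: [-1.571, -0.0, 0.82]
force: [-0.3, -0.2, -2.1]
width: 56.9
avg [ 5.4670e+02  1.5724e+02  9.4780e+01 -9.0060e+01 -1.0000e-01  4.6970e+01
 -3.0000e-02  1.9000e-01 -2.7500e+00] sd [0.06 0.07 0.15]
shift cm [-0.18  0.63 -0.11] turn deg [0.06 0.18 0.11] dist 0.7
```

View pics/w14.png

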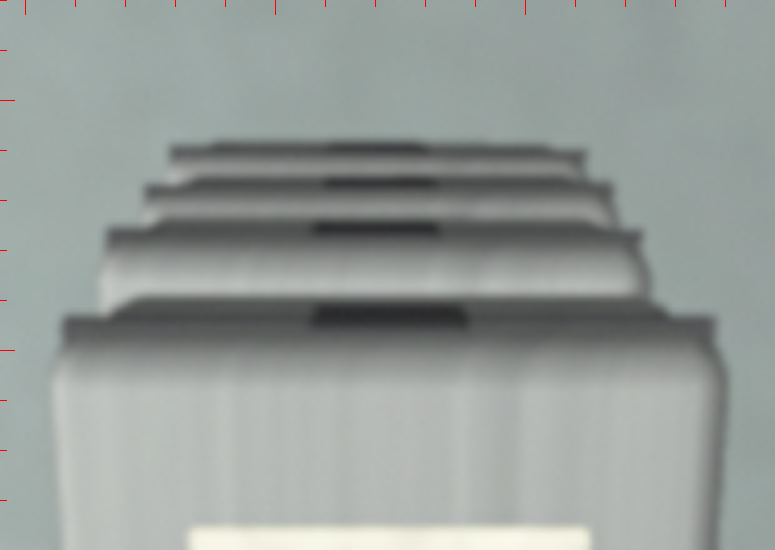

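```bash
python3 -m inch '[0.3,-0.1,0,-0.07,0,0.2,0,0.3,-0.18,0,-0.13,0,0.2,0,0.3,-0.18,0.3,-0.13,0,0.2,0,0.3,-0.18,0.5,-0.13,0,0.2,0,0.3,-0.18,0.6,-0.13,0,0.2,0,0.3,-0.18,0.65,-0.13,0,0.2,0]'
python3 - <<'E'
from h import *
a=avg(2); go([546.3,155.3,88.6],46.8); d=shot("wrist"); crop(d,245,400,130,240,5,"w15")
E
```

```text
clock: 23.65
eef_pos: [545.5, 155.0, 88.6]
tool_rot: [-1.57, -0.001, 0.816]
force: [-4.9, -1.2, 16.5]
width: 56.4
avg [ 5.4550e+02  1.5495e+02  8.8560e+01 -8.9960e+01 -3.0000e-02  4.6770e+01
 -3.4300e+00 -8.2000e-01  1.1460e+01] sd [0.   0.01 0.  ]
shift cm [ 0.08 -0.   -0.03] turn deg [-0.04 -0.03  0.03] dist 0.1
```

View pics/w15.png

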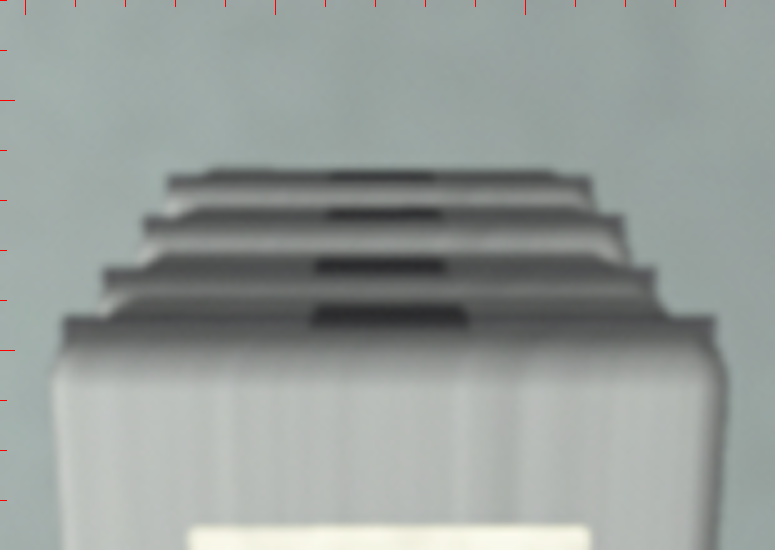

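Run:
```python
from h import *
d=shot("wrist")
y=np.radians(46.8); X=np.array([np.cos(y),np.sin(y),0]);Z=np.array([-np.sin(y),np.cos(y),0])
c=np.array([547,156,0])
for h in (16,21,26):
    P=[c-42*X+s*29*Z+np.array([0,0,3+26*k+h]) for k in range(4) for s in (-1,1)]
    p=proj(d,P); print(h,((p-[245,130])*5).round(0).tolist())
```

```text
16 [[166.0, 169.0], [595.0, 169.0], [137.0, 210.0], [623.0, 209.0], [99.0, 263.0], [658.0, 262.0], [48.0, 335.0], [707.0, 334.0]]
21 [[161.0, 177.0], [600.0, 176.0], [130.0, 219.0], [629.0, 218.0], [91.0, 275.0], [666.0, 274.0], [36.0, 351.0], [718.0, 350.0]]
26 [[155.0, 184.0], [605.0, 183.0], [124.0, 229.0], [635.0, 228.0], [81.0, 288.0], [675.0, 287.0], [23.0, 370.0], [730.0, 368.0]]
```

Run:
```python
from h import *
d=shot("wrist"); s=ctrl.read_state(); R=Ro.from_euler("xyz",s["tool_rot"]).as_matrix()
Rc=d["R"]@R; Cc=R.T@(fr(d)-s["eef_pos"])
y=np.radians(46.8); X=np.array([np.cos(y),np.sin(y),0]);Z=np.array([-np.sin(y),np.cos(y),0])
def cam(pos,rot):
    e=dict(d); Q=Ro.from_euler("xyz",rot,degrees=True).as_matrix(); e["R"]=Rc@Q.T; e["t"]=-e["R"]@(Q@Cc+np.array(pos)); return e
c=np.array([547.2,156.2,0])
e=cam([547.84,156.02,61.07],[-90,-0.02,46.78])
for nm,cm,n,obs in (("w11",e,3,[160+58/5,160+107/5,160+175/5]),("now",d,4,[165.6,173.4,184,193.6])):
    P=[c-42*X+np.array([0,0,3+26*k+16]) for k in range(n)]
    print(nm,proj(cm,P)[:,1].round(1),np.round(obs,1))
```

```text
w11 [169.  179.2 193.1] [171.6 181.4 195. ]
now [164.2 172.4 183.  197.5] [165.6 173.4 184.  193.6]
```

```bash
python3 -m inch '[0.3,0,-0.4,0,0,0,0,0.3,0.18,-0.4,-0.06,0,0,0,0.3,0.18,-0.3,-0.06,0,0,0,0.3,0.18,-0.15,-0.06,0,0,0,0.3,0.18,-0.1,-0.06,0,0,0]'
python3 - <<'E'
from h import *
a=avg(2); d=shot("wrist"); crop(d,245,400,130,240,5,"w16")
c=np.array([547.2,156.2,0]);y=np.radians(46.8); X=np.array([np.cos(y),np.sin(y),0])
print(((proj(d,[c-42*X+np.array([0,0,3+26*k+16]) for k in range(4)])-[245,130])*5).round(0))
E
```

```text
clock: 24.4
eef_pos: [547.2, 156.0, 88.6]
tool_rot: [-1.57, -0.0, 0.817]
force: [-1.4, 0.4, 8.4]
width: 56.7
avg [ 5.4725e+02  1.5597e+02  8.8590e+01 -8.9980e+01 -1.0000e-02  4.6790e+01
 -1.7000e+00 -4.3000e-01  4.2700e+00] sd [0.01 0.   0.01]
[[385. 157.]
 [384. 196.]
 [384. 247.]
 [383. 316.]]
```

View pics/w16.png

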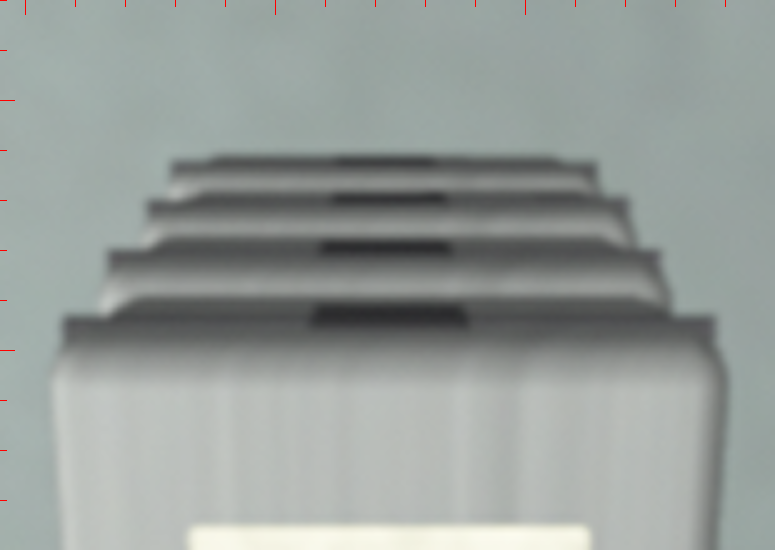

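```bash
python3 -m inch '[0.75,0,0,0,0,0,0,0.8,0,0,0,0,0,0,0.8,0,-0.1,0,0,0,0,0.8,0,-0.5,0,0,0,0,0.85,0,-3,0,0,0,0,0.85,0,-7,0,0,0,0,1,0,-11,0,0,0,0,1,0,-12,0,0,0,0,1,0,-12,0,0,0,0]'
python3 - <<'E'
from h import *
st();d=shot("wrist");
for v in (190,205,220): labels(d,107,vmin=v)
crop(d,270,380,110,250,5,"w17")
go([640,-192,180],12)
E
```

```text
clock: 25.45
eef_pos: [548.4, 156.2, 210.2]
tool_rot: [-1.573, -0.004, 0.817]
force: [0.1, -0.2, -0.9]
width: 85.4
t 25.45 pos [548.4 156.2 210.2] rot [-90.1   -0.21  46.8 ] F [ 0.1 -0.2 -0.9] w 85.4
px [323.3 201.9] ctr [546.7 155.8] mean [546.  155.2] size 51.4 34.3 yaw 47.0
px [323.5 202.1] ctr [546.8 156.2] mean [546.1 155.4] size 50.5 33.5 yaw 46.8
px [323.3 201.7] ctr [546.7 155.8] mean [545.9 155. ] size 49.8 32.6 yaw 47.1
shift cm [-19.03   2.83 -30.6 ] turn deg [-2.00e-02  3.48e+01  5.00e-02] dist 36.1
```

View pics/w17.png

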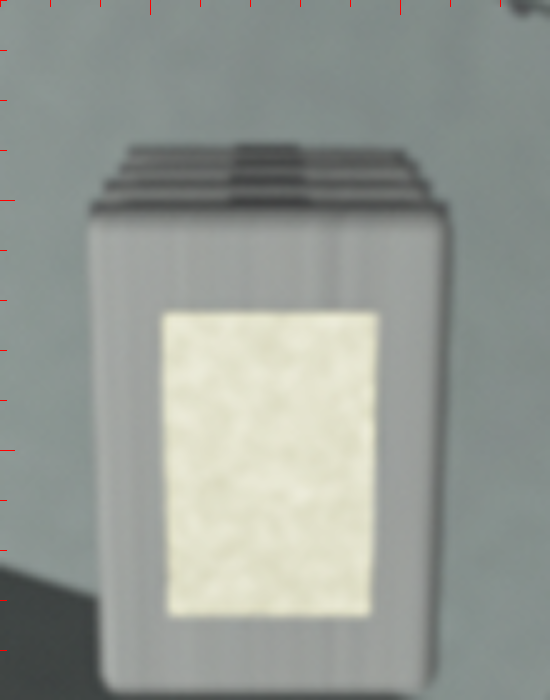

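```bash
python3 -m inch '[1,-1.5,0,-1.5,0,3,0,1,-4,0,-5,0,8,0,1,-6,0,-9,0,13,0,1,-8,0.5,-13,0,18,0,1,-10.5,0.5,-17,0,23,0,1,-13,1,-21,0,28,0,1,-15.5,1.5,-25,0,33,0,1,-17.5,2.8,-28.5,0,34.8,0,1,-19,2.8,-30.5,0,34.8,0,1,-19,2.8,-30.5,0,34.8,0,1,-19,2.8,-30.5,0,34.8,0]'
python3 - <<'E'
from h import *
shot("wrist","w18");d=shot("wrist")
for v in (190,205,220): labels(d,26,vmin=v)
st();go([645.9,-201.5,6],12)
E
```

```text
clock: 26.6
eef_pos: [637.7, -192.5, 178.4]
tool_rot: [-1.569, 0.003, 0.206]
force: [0.7, 0.6, 0.7]
width: 85.1
px [309.2 194.8] ctr [ 646.8 -201.9] mean [ 645.9 -201.9] size 52.7 35.1 yaw 12.1
px [308.8 194.5] ctr [ 646.4 -202.4] mean [ 645.7 -202.3] size 51.6 33.9 yaw 12.1
px [309.2 194.8] ctr [ 646.8 -201.9] mean [ 645.9 -201.8] size 50.7 33.1 yaw 12.1
t 26.7 pos [ 638.8 -190.   179.2] rot [-8.988e+01  8.000e-02  1.201e+01] F [-0.4  0.4  0.8] w 85.8
shift cm [ 0.48 17.32 -1.31] turn deg [-0.12  0.01 -0.08] dist 17.4
```

View pics/w18.png

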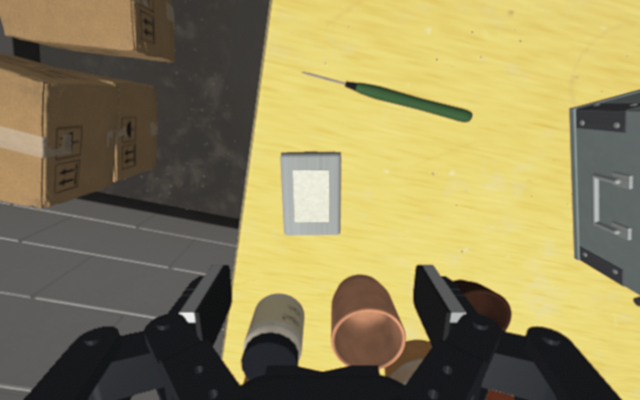

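```bash
python3 -m inch '[1,0.4,2,-1.35,0,0,0,1,0.4,6,-1.35,0,0,0,1,0.4,10,-1.35,0,0,0,1,0.4,14,-1.35,0,0,0,1,0.4,16.2,-1.35,0,0,0,1,0.4,17,-1.35,0,0,0,1,0.4,17.4,-1.35,0,0,0,0.3,0.4,17.4,-1.35,0,0,0,0.3,0.4,17.4,-1.35,0,0,0,0.3,0.4,17.4,-1.35,0,0,0,0.3,0.4,17.4,-1.35,0,0,0,0.3,0.4,17.4,-1.35,0,0,0]'
python3 - <<'E'
from h import *
avg(2)
E
python3 -m inch '[0.3,0,-0.5,0,0,0,0,0.3,0,-2,0,0,0,0,0.3,0,-5,0,0,0,0,0.3,0,-9,0,0,0,0,0.3,0,-13,0,0,0,0,0.3,0,-17,0,0,0,0,0.3,0,-20,0,0,0,0,0.3,0,-21,0,0,0,0,0.3,0,-21,0,0,0,0]'
python3 - <<'E'
from h import *
st(); held(7.6); go([546.7,156,210],46.8)
E
```

```text
clock: 27.9
eef_pos: [647.5, -204.2, 8.3]
tool_rot: [-1.572, -0.003, 0.209]
force: [-0.3, 0.6, 6.6]
width: 56.6
avg [ 6.4747e+02 -2.0417e+02  8.3400e+00 -9.0070e+01 -1.6000e-01  1.2000e+01
 -7.6000e-01  7.2000e-01  6.5800e+00] sd [0. 0. 0.]
clock: 28.9
eef_pos: [646.6, -204.1, 218.0]
tool_rot: [-1.572, -0.003, 0.209]
force: [0.7, 0.9, -2.7]
width: 56.7
t 28.9 pos [ 646.6 -204.1  218. ] rot [-90.07  -0.15  11.98] F [ 0.7  0.9 -2.7] w 56.7
t 28.95 pos [ 645.7 -203.5  216. ] rot [-8.996e+01  1.000e-02  1.198e+01] F [-0.2 -0.7 -2.6] w 56.5
px [321.9 283.3] ctr [ 648.1 -203.7] mean [ 644.9 -204.4] size 55.3 35.2 yaw 11.9
  held offset tool x,z: [ 2.3 -0.8] dyaw -0.0
px [322.  283.2] ctr [ 646.7 -204. ] mean [ 644.8 -204.4] size 52.4 34.4 yaw 11.9
  held offset tool x,z: [ 0.8 -0.7] dyaw -0.1
shift cm [-2.22  0.63 37.22] turn deg [ -0.04 -34.82   0.  ] dist 37.3
```

```bash
python3 -m inch '[0.3,0,0,1.2,0,-1,0,0.3,-0.2,0,4.4,0,-5,0,0.3,-0.4,0,8.5,0,-10,0,0.3,-0.6,0,12.8,0,-15,0,0.3,-0.8,0,17,0,-20,0,0.3,-1.2,0,21.3,0,-25,0,0.3,-1.5,0,25.5,0,-30,0,0.3,-1.8,0,29.7,0,-34.8,0,0.3,-2.2,0.2,33.5,0,-34.8,0,0.3,-2.2,0.2,36.3,0,-34.8,0,0.3,-2.2,0.2,37.2,0,-34.8,0,0.3,-2.2,0.2,37.2,0,-34.8,0]'
python3 - <<'E'
from h import *
avg(2); go([546.5,155.8,121],46.8)
E
```

```text
clock: 30.15
eef_pos: [545.7, 157.5, 212.8]
tool_rot: [-1.569, 0.002, 0.821]
force: [0.7, -0.2, -1.7]
width: 56.0
avg [ 5.4685e+02  1.5461e+02  2.1347e+02 -9.0010e+01  1.2000e-01  4.6790e+01
  3.9000e-01 -4.7000e-01 -1.7700e+00] sd [0.27 0.64 0.19]
shift cm [0.11 9.27 0.18] turn deg [ 0.03 -0.07 -0.11] dist 9.3
```

```bash
python3 -m inch '[0.3,0,1,0,0,0,0,0.3,0,4,0,0,0,0,0.3,0,7,0,0,0,0,0.3,0,8.6,0,0,0,0,0.3,0,9.1,0,0,0,0,0.3,0,9.2,0,0,0,0,0.3,0,9.2,0,0,0,0]'
cat >> h.py <<'E'
def stackview(name,n,c=(547.2,156.2),yaw=46.8):
    a=avg(2); d=shot("wrist"); crop(d,245,400,120,240,5,name)
    y=np.radians(yaw); X=np.array([np.cos(y),np.sin(y),0])
    print(((proj(d,[np.r_[c,0]-42*X+np.array([0,0,3+26*k+16]) for k in range(n)])-[245,120])*5).round(0).tolist())
E
python3 - <<'E'
from h import *
stackview("w19",5); go([546.5,155.8,115.3],46.8)
E
```

```text
clock: 30.95
eef_pos: [548.1, 154.8, 122.8]
tool_rot: [-1.572, -0.001, 0.815]
force: [-0.6, -0.2, -1.7]
width: 56.9
avg [ 5.4821e+02  1.5524e+02  1.2319e+02 -9.0060e+01 -9.0000e-02  4.6750e+01
  5.7000e-01  5.4000e-01 -1.7200e+00] sd [0.01 0.13 0.07]
[[393.0, 165.0], [393.0, 194.0], [394.0, 230.0], [395.0, 276.0], [396.0, 338.0]]
shift cm [-0.09  0.8   0.14] turn deg [ 0.05 -0.02  0.1 ] dist 0.8
```

View pics/w19.png

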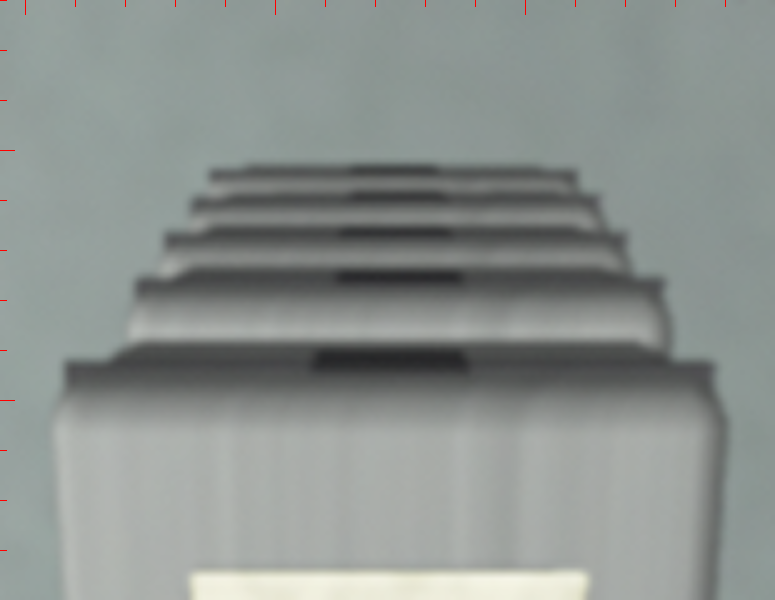

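```bash
python3 -m inch '[0.3,-0.05,0,0.1,0,0,0,0.3,-0.05,0.3,0.1,0,0,0,0.3,-0.05,0.6,0.1,0,0,0,0.3,-0.05,0.7,0.1,0,0,0,0.3,-0.05,0.75,0.1,0,0,0,0.3,-0.05,0.75,0.1,0,0,0]'
python3 - <<'E'
from h import *
stackview("w20",5); go([546.5,155.8,115.3],46.8)
E
```

```text
clock: 31.7
eef_pos: [546.1, 155.9, 115.3]
tool_rot: [-1.57, -0.0, 0.817]
force: [-1.8, -1.0, 4.6]
width: 56.4
avg [ 5.4610e+02  1.5592e+02  1.1530e+02 -8.9970e+01 -1.0000e-02  4.6790e+01
 -3.3700e+00  2.0000e-01  6.0500e+00] sd [0.02 0.01 0.01]
[[380.0, 181.0], [379.0, 212.0], [378.0, 252.0], [376.0, 303.0], [375.0, 372.0]]
shift cm [ 0.01  0.   -0.04] turn deg [-0.03 -0.01  0.01] dist 0.0
```

View pics/w20.png

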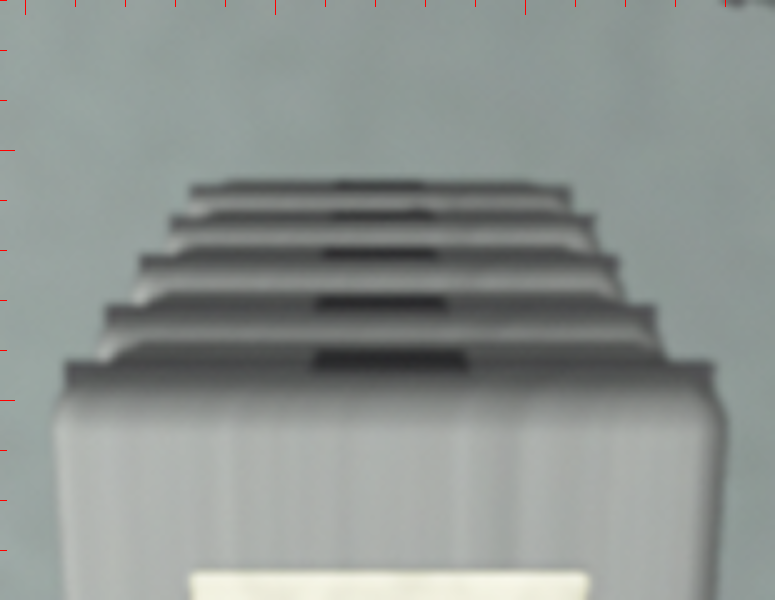

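```bash
python3 -m inch '[0.3,0,-0.3,0,0,0,0,0.3,0.12,-0.3,-0.09,0,0,0,0.3,0.12,-0.2,-0.09,0,0,0,0.3,0.12,-0.05,-0.09,0,0,0,0.3,0.12,0,-0.09,0,0,0]'
python3 - <<'E'
from h import *
stackview("w21",5)
E
```

```text
clock: 32.35
eef_pos: [547.9, 156.1, 115.3]
tool_rot: [-1.571, -0.0, 0.816]
force: [-3.2, -0.3, 8.3]
width: 56.2
avg [ 5.4791e+02  1.5608e+02  1.1531e+02 -8.9990e+01 -3.0000e-02  4.6780e+01
 -1.7100e+00 -3.6000e-01  4.5400e+00] sd [0.   0.02 0.01]
[[388.0, 172.0], [388.0, 202.0], [388.0, 240.0], [388.0, 290.0], [388.0, 358.0]]
```

View pics/w21.png

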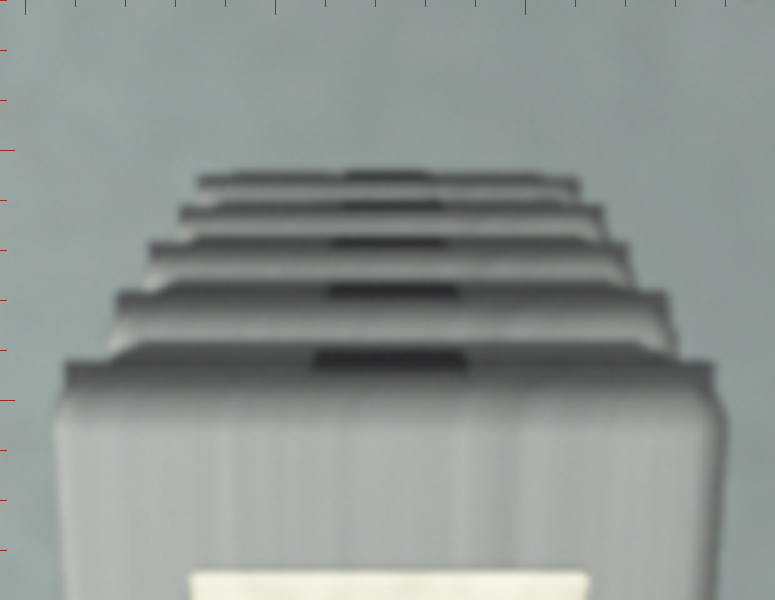

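```bash
python3 -m inch '[0.75,0,0,0,0,0,0,0.8,0,0,0,0,0,0,0.8,0,-0.1,0,0,0,0,0.8,0,-0.5,0,0,0,0,0.85,0,-3,0,0,0,0,0.85,0,-7,0,0,0,0,1,0,-11,0,0,0,0,1,0,-15.5,0,0,0,0,1,-1,-20,0,0,0,0,1,-2,-22.5,0,0,0,0,1,-2,-22.5,0,0,0,0]'
python3 - <<'E'
from h import *
shot("wrist"); st();d=shot("wrist","w22");
for v in (190,205,220): labels(d,133,vmin=v)
d=shot("top"); crop(d,240,360,130,260,5,"t22")
d=shot("scene"); crop(d,240,360,110,250,5,"s22")
E
```

```text
clock: 33.6
eef_pos: [535.7, 140.2, 344.3]
tool_rot: [-1.575, -0.007, 0.815]
force: [0.2, -0.2, -0.8]
width: 85.6
t 33.65 pos [534.7 141.1 341.9] rot [-90.09  -0.22  46.74] F [ 0.4 -0.3  0.1] w 85.5
px [323.2 191.2] ctr [547.4 155.9] mean [546.7 155.2] size 51.5 34.7 yaw 46.7
px [323.3 191.5] ctr [547.6 156.5] mean [546.9 155.6] size 50.4 33.5 yaw 46.7
px [323.1 191.2] ctr [547.4 155.8] mean [546.8 155.2] size 49.1 32.3 yaw 46.7
```

View pics/w22.png

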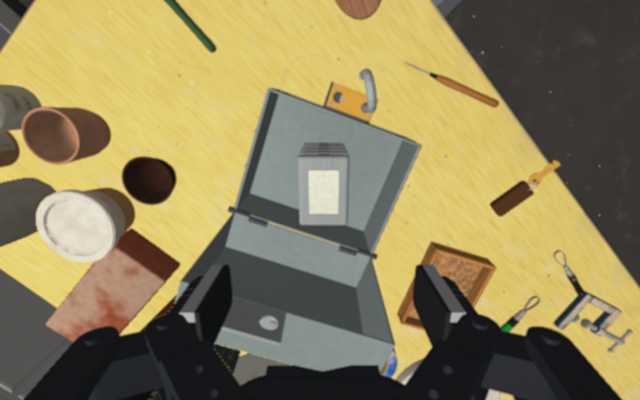

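View pics/t22.png

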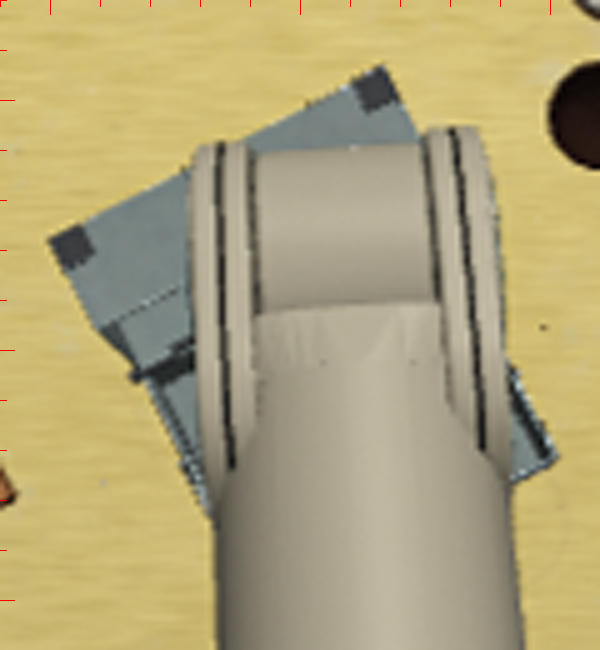

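View pics/s22.png

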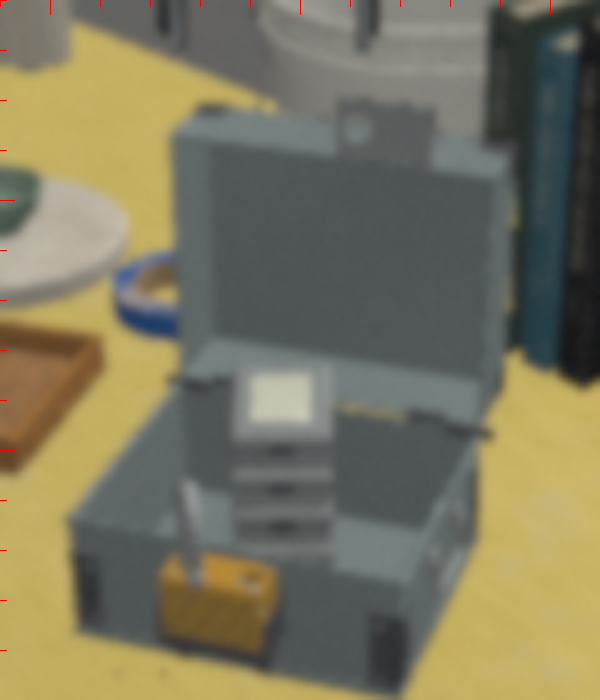

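Run:
```python
from h import *
d=shot("wrist"); s=st()
crop(d,215,435,80,265,3,"w22c")
P=onz(d,[(270,89),(421,146)],84); print(P, np.linalg.norm(P[1]-P[0]))
v=P[0]-P[1]; v=v[:2]/np.linalg.norm(v[:2]); print("chest -y dir",v)
# top image front corners for same
```

```text
t 33.85 pos [533.4 141.9 338.3] rot [-89.92   0.13  46.82] F [0.6 0.1 0.7] w 85.2
[[512.72917429  30.98241583  84.        ]
 [424.0076204  205.87906815  84.        ]] 196.11311306460144
chest -y dir [ 0.45239991 -0.89181519]
```

View pics/w22c.png

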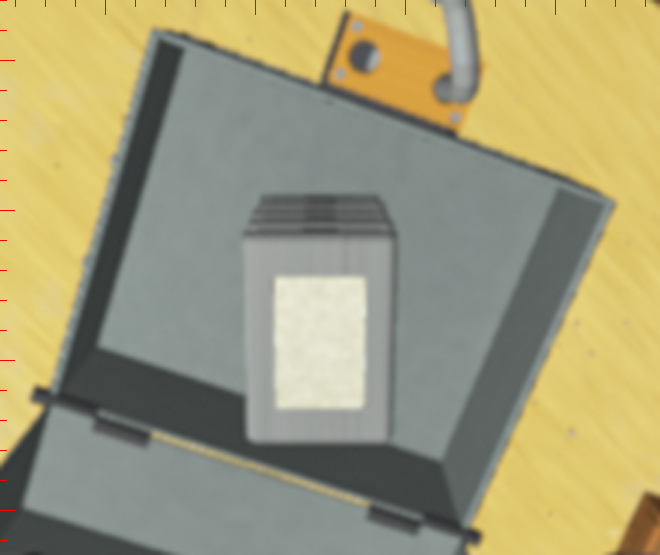

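Run:
```python
from h import *
d=shot("wrist")
P=onz(d,[(266.5,90),(419.3,148)],84); print(P, np.linalg.norm(P[1]-P[0]))
v=(P[0]-P[1])[:2]; v/=np.linalg.norm(v); x=np.array([-v[1],v[0]]); print("yaw",np.degrees(np.arctan2(x[1],x[0])),"front mid",P.mean(0)[:2],"centre",P.mean(0)[:2]+82.5*x)
H=onz(d,[(215+40/3,80+396/3),(215+478/3,80+537/3)],85); print(H,H.mean(0)[:2]-82.5*x)
# candidate chest: project model points onto all
t=shot("top"); c=np.array([542.5,153.6]); a=np.radians(27); X=np.array([np.cos(a),np.sin(a)]);Y=np.array([-np.sin(a),np.cos(a)])
def w(x,y,z): return np.r_[c+X*x+Y*y,z]
pts=[w(-82.5,-100,84),w(-82.5,100,84),w(82.5,-100,85),w(82.5,100,85),w(-100.5,18,81)]
print(proj(d,pts).round(1).tolist()); print(proj(t,pts).round(1).tolist())
print("hasp open",w(82.5+183*np.cos(1.6)*-1,-44,85+183*np.sin(1.6)), "shackle long",w(-100.5,18,0)[:2],"short hole",w(-100.5,-18,0)[:2])
```

```text
[[516.43450405  28.80853305  84.        ]
 [427.00518688 206.18948341  84.        ]] 198.64945084520164
yaw 26.755655446649754 front mid [471.71984547 117.49900823] centre [545.38694267 154.6394012 ]
[[663.28754525  99.24364992  85.        ]
 [567.33329486 284.76917227  85.        ]] [541.64332285 154.86601813]
[[266.6, 87.6], [421.0, 145.5], [230.8, 212.5], [370.4, 258.3], [365.0, 107.9]]
[[351.5, 221.3], [292.7, 252.5], [325.8, 173.6], [267.6, 204.1], [319.8, 245.0]]
hasp open [640.74472481 154.27583311 267.92196936] shackle long [444.78201532 124.01207221] short hole [461.12567331  91.93583734]
```

```bash
cat >> h.py <<'E'
CC=np.array([542.8,154.3]); CA=np.radians(27)
def cw(x,y,z):
    return np.r_[CC+x*np.array([np.cos(CA),np.sin(CA)])+y*np.array([-np.sin(CA),np.cos(CA)]),z]
E
python3 - <<'E'
from h import *
print(cw(114,-44,345)); go(cw(114,-44,345),27)
E
```

```text
[664.35032575 166.85062991 345.        ]
shift cm [10.78 -0.69 -7.81] turn deg [-0.04 19.8  -0.14] dist 13.3
```

```bash
python3 -m inch '[0,0,-0.7,0,0,3,0,0,2,-0.7,-1,0,9,0,0,5,-0.7,-3,0,15,0,0,8,-0.7,-5.5,0,19.8,0,0,10.5,-0.7,-7.8,0,19.8,0,0,10.8,-0.7,-7.8,0,19.8,0,0,10.8,-0.7,-7.8,0,19.8,0]'
python3 - <<'E'
from h import *
shot("wrist"); st(); d=shot("wrist","w23"); st()
def lid(r,y,h,th=1.6): return cw(82.5-r*np.cos(th)+h*np.sin(th),y,85+r*np.sin(th)+h*np.cos(th))
print(proj(d,[lid(165,-73,0),lid(165,-15,0),lid(201,-15,0),lid(201,-73,0)]).round(0).tolist())
sc=shot("scene","s23"); print(proj(sc,[lid(165,-73,0),lid(165,-15,0),lid(201,-15,0),lid(201,-73,0)]).round(0).tolist())
go(cw(114,-44,345),27)
E
```

```text
clock: 34.65
eef_pos: [664.7, 166.8, 344.9]
tool_rot: [-1.571, 0.003, 0.471]
force: [-0.7, -0.3, 1.4]
width: 0.0
t 34.7 pos [664.1 166.7 345.6] rot [-89.97   0.14  26.98] F [-0.4  0.2 -0.7] w -0.0
t 34.75 pos [663.8 166.7 346.3] rot [-89.96   0.1   26.98] F [1.  0.7 0. ] w -0.3
[[284.0, 176.0], [360.0, 176.0], [366.0, 189.0], [278.0, 189.0]]
[[329.0, 144.0], [310.0, 141.0], [310.0, 129.0], [330.0, 132.0]]
shift cm [ 0.05  0.18 -0.02] turn deg [-0.05 -0.02 -0.05] dist 0.2
```

View pics/w23.png

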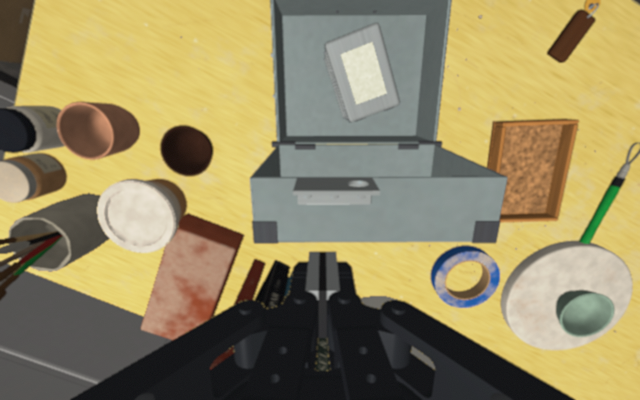

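View pics/s23.png

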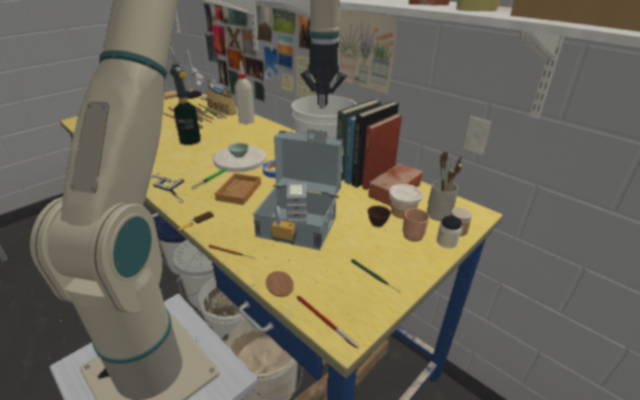

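Run:
```python
from h import *
t=shot("top")
for z in (0,150,250): print(z,onz(t,[(268,122),(312,115)],z)[:,:2].round(0).tolist())
go(cw(114,-44,270),27)
```

```text
0 [[854.0, 289.0], [876.0, 142.0]]
150 [[806.0, 270.0], [825.0, 141.0]]
250 [[774.0, 258.0], [791.0, 140.0]]
shift cm [ 0.04  7.72 -0.03] turn deg [-0.04 -0.01 -0.01] dist 7.7
```

```bash
python3 -m inch '[0,0,1,0,0,0,0,0,0,4,0,0,0,0,0,0,6.5,0,0,0,0,0,0,7.5,0,0,0,0,0,0,7.6,0,0,0,0,0,0,7.6,0,0,0,0]'
python3 - <<'E'
from h import *
avg(2); d=shot("wrist","w24")
go(cw(96,-44,270),27)
E
```

```text
clock: 35.45
eef_pos: [665.2, 166.8, 271.7]
tool_rot: [-1.571, -0.001, 0.471]
force: [-1.2, -0.2, 0.7]
width: -0.1
avg [ 6.6563e+02  1.6677e+02  2.7226e+02 -9.0040e+01 -1.3000e-01  2.6990e+01
  3.4000e-01 -4.7000e-01  4.1000e-01] sd [0.06 0.   0.09]
shift cm [-1.91  0.22  0.07] turn deg [ 0.04 -0.01  0.14] dist 1.9
```

View pics/w24.png

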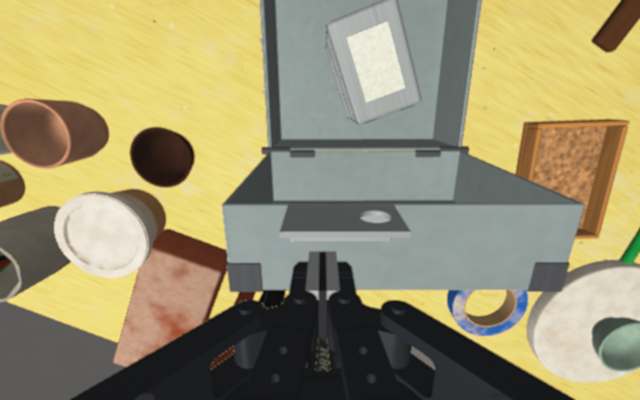

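```bash
python3 -m inch '[0,-0.7,0.2,0,0,0,0,0,-1.4,0.2,0,0,0,0,0,-2.2,0.2,0,0,0,0,0,-3,0.25,0,0,0,0,0,-4,0.3,0,0,0,0,0,-5,0.4,0,0,0,0,0,-6,0.7,0,0,0,0,0,-7,1,0,0,0,0,0,-8,1.3,0,0,0,0]'
python3 - <<'E'
from h import *
st(); d=shot("wrist","w25"); st(); d=shot("scene"); crop(d,240,360,90,250,4,"s25")
E
```

```text
clock: 36.5
eef_pos: [592.9, 130.1, 258.1]
tool_rot: [-1.571, -0.001, 0.471]
force: [1.1, -0.7, 0.6]
width: 0.0
t 36.5 pos [592.9 130.1 258.1] rot [-9.000e+01 -4.000e-02  2.698e+01] F [ 1.1 -0.7  0.6] w 0.0
t 36.55 pos [590.9 129.  257.6] rot [-89.95   0.14  26.91] F [-1.6 -1.3 -0.3] w 0.3
```

View pics/w25.png

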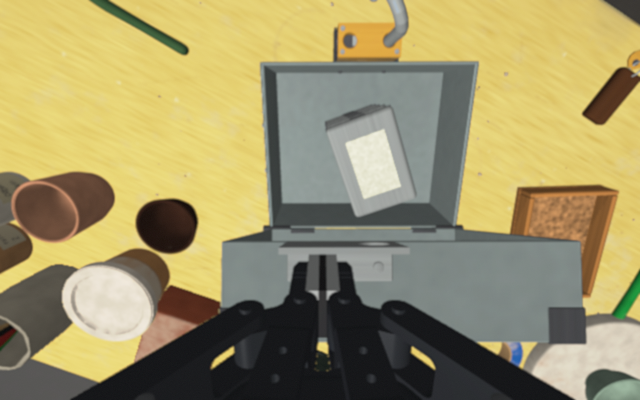

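View pics/s25.png

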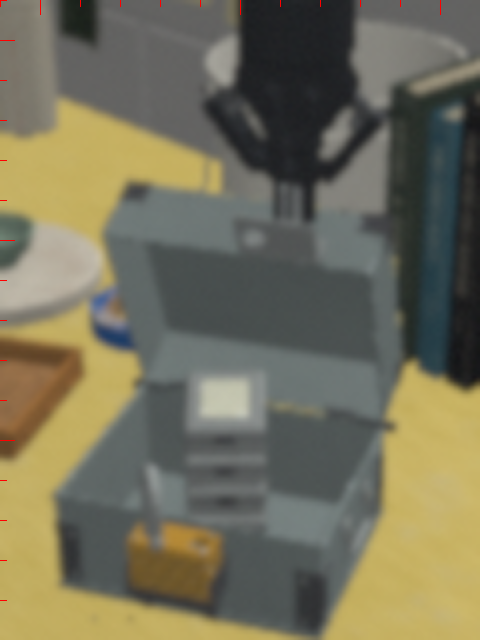

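```bash
python3 -m inch '[0,-1,0.3,0,0,0,0,0,-2,0.8,0,0,0,0,0,-3,1.3,0,0,0,0,0,-4,1.8,0,0,0,0,0,-4.8,2.3,0,0,0,0,0,-5.4,2.7,0,0,0,0,0,-5.6,2.8,0,0,0,0]'
python3 - <<'E'
from h import *
st(); d=shot("wrist","w26"); st(); d=shot("scene"); crop(d,240,360,90,250,4,"s26")
E
```

```text
clock: 37.3
eef_pos: [542.8, 104.8, 229.4]
tool_rot: [-1.57, 0.001, 0.471]
force: [-0.1, 0.3, -0.5]
width: 0.2
t 37.3 pos [542.8 104.8 229.4] rot [-8.998e+01  7.000e-02  2.697e+01] F [-0.1  0.3 -0.5] w 0.2
t 37.35 pos [542.9 104.8 229.5] rot [-8.998e+01  6.000e-02  2.696e+01] F [-0.1  0.4  0.5] w 0.1
```

View pics/s26.png

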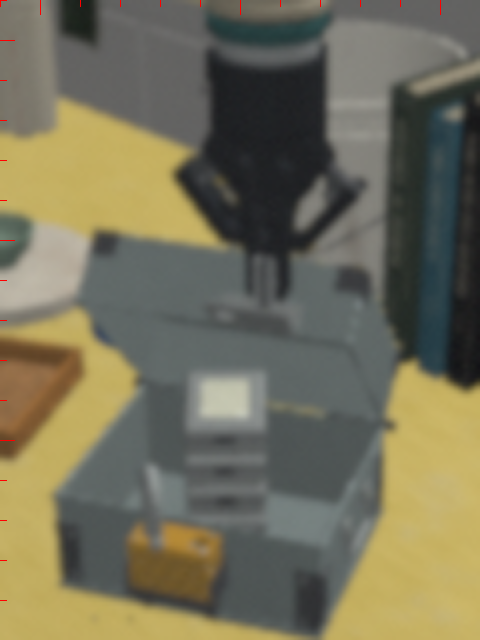

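```bash
python3 -m inch '[0,0,-2,0,0,0,0,0,0,-5,0,0,0,0,0,0,-7,0.5,0,0,0,0,0,-8,1.5,0,0,0,0,0,-8,2.5,0,0,0,0,0,-8,2.5,0,0,0,0,0,-8,2.5,0,0,0,0,0,-8,2.5,0,0,0,0,0,-8,2.5,0,0,0,0,0,-8,2.5,0,0,0,0,0,-8,2.5,0,0,0]'; python3 -m inch '[0,0,0,0,0,0,0,0,0,0,0,0,0,0,0,0,0,0,0,0,0,0,0,0,0,0,0,0,0,0,0,0,0,0,0,0,0,0,0,0,0,0,0,0,0,0,0,0,0]';  python3 - <<'E'
from h import *
st(); d=shot("wrist","w27"); st(); d=shot("scene"); crop(d,240,360,90,250,4,"s27")
E
```

```text
clock: 38.5
eef_pos: [532.4, 127.1, 309.6]
tool_rot: [-1.571, 0.0, 0.47]
force: [0.3, -0.5, 0.5]
width: 0.1
clock: 39.2
eef_pos: [532.3, 127.4, 309.8]
tool_rot: [-1.571, -0.0, 0.471]
force: [-0.4, -0.1, -0.1]
width: 0.1
t 39.2 pos [532.3 127.4 309.8] rot [-90.    -0.    26.98] F [-0.4 -0.1 -0.1] w 0.1
t 39.25 pos [532.3 127.4 309.8] rot [-90.     0.    26.99] F [ 0.1 -0.  -0.2] w 0.1
```

View pics/w27.png

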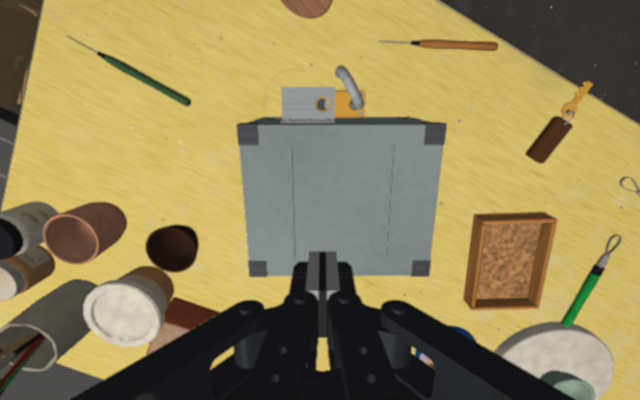

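View pics/s27.png

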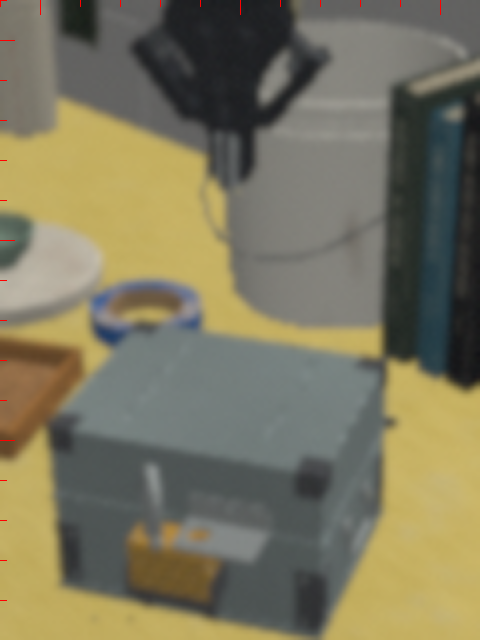

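Run:
```python
from h import *
print(cw(-90,0,270)); go(cw(-90,0,270),27)
```

```text
[462.60941282 113.44085502 270.        ]
shift cm [-6.85  3.98  1.92] turn deg [-0.   -0.01 -0.  ] dist 8.1
```

```bash
python3 -m inch '[0,-2,1,0.5,0,0,0,0,-5,3,1.4,0,0,0,0,-6.9,4,1.9,0,0,0,0,-6.9,4,1.9,0,0,0,0,-6.9,4,1.9,0,0,0]'
python3 - <<'E'
from h import *
shot("wrist"); st(); d=shot("wrist","w28"); st(); crop(d,240,420,100,260,4,"w28c")
print("hole -18,z88",proj(d,[cw(-100.5,-18,88)]),"long z140",proj(d,[cw(-100.5,18,81),cw(-100.5,18,122)]),"front lid corners",proj(d,[cw(-82.5,-100,141),cw(-82.5,100,141)]))
E
```

```text
clock: 39.8
eef_pos: [463.0, 113.3, 270.3]
tool_rot: [-1.571, -0.001, 0.471]
force: [0.1, 0.0, 0.5]
width: -0.1
t 39.85 pos [463.7 113.4 270.5] rot [-90.04  -0.14  27.  ] F [ 0.8 -0.3  0.8] w -0.3
t 39.9 pos [463.9 113.4 270.5] rot [-90.05  -0.14  27.  ] F [ 1.1 -0.3 -0.2] w -0.0
hole -18,z88 [[305.4914581  170.75585647]] long z140 [[339.64453572 169.3511409 ]
 [341.86551881 178.28203912]] front lid corners [[211.88473415 202.74093473]
 [433.77467237 202.59360039]]
```

View pics/w28.png

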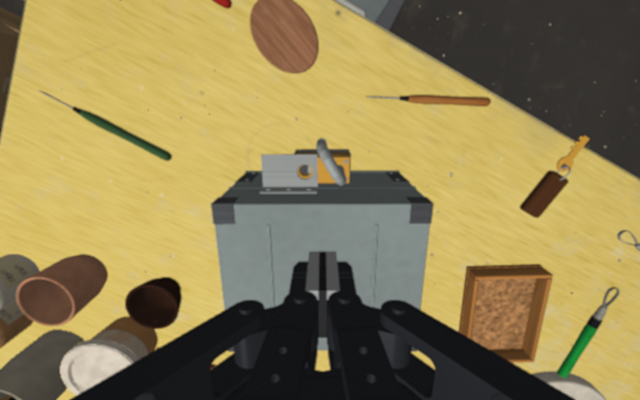

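View pics/w28c.png

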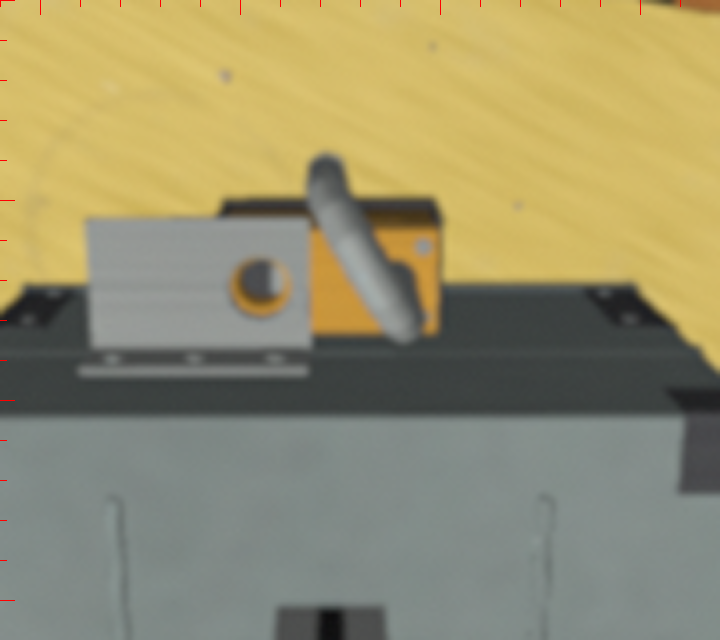

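Run:
```python
from h import *
d=shot("wrist")
L=cw(-100.5,18,0)[:2]
for s in (0.9,1.0,1.1,1.2,1.3,1.4,1.5):
    p=[cw(-100.5-36*np.sin(s),18-36*np.cos(s),z) for z in (92,112,127)]+[cw(-100.5-18*np.sin(s),18-18*np.cos(s),145)]
    print(s,((proj(d,p)-[240,100])*4).round(0).tolist())
```

```text
0.9 [[314.0, 175.0], [313.0, 186.0], [312.0, 195.0], [363.0, 273.0]]
1.0 [[326.0, 167.0], [325.0, 177.0], [325.0, 186.0], [370.0, 268.0]]
1.1 [[338.0, 159.0], [339.0, 169.0], [339.0, 177.0], [378.0, 264.0]]
1.2 [[351.0, 153.0], [353.0, 163.0], [354.0, 171.0], [385.0, 261.0]]
1.3 [[365.0, 149.0], [367.0, 158.0], [369.0, 166.0], [393.0, 258.0]]
1.4 [[379.0, 145.0], [382.0, 154.0], [385.0, 162.0], [402.0, 256.0]]
1.5 [[394.0, 144.0], [398.0, 153.0], [401.0, 160.0], [410.0, 255.0]]
```

Run:
```python
from h import *
st();go(cw(-147,24,250),27); go(cw(-147,24,104),27)
```

```text
t 39.95 pos [463.8 113.3 270.4] rot [-90.05  -0.12  27.  ] F [ 0.2 -0.7  0.5] w -0.1
shift cm [-5.8   2.03  2.47] turn deg [ 0.05 -0.    0.12] dist 6.6
shift cm [-5.83 16.63  2.48] turn deg [ 0.05 -0.    0.12] dist 17.8
```

```bash
python3 -m inch '[0,-2,0,1,0,0,0,0,-5,1,2.4,0,0,0,0,-5.8,3,2.5,0,0,0,0,-5.8,7,2.5,0,0,0,0,-5.8,11,2.5,0,0,0,0,-5.8,14,2.5,0,0,0,0,-5.8,15.8,2.5,0,0,0,0,-5.8,16.5,2.5,0,0,0,0,-5.8,16.5,2.5,0,0,0]'
python3 - <<'E'
from h import *
a=avg(2); d=shot("wrist","w29"); v=a[:2]-CC; print("chest xy",v@[np.cos(CA),np.sin(CA)],v@[-np.sin(CA),np.cos(CA)])
E
```

```text
clock: 40.85
eef_pos: [399.8, 108.8, 104.3]
tool_rot: [-1.571, 0.001, 0.47]
force: [0.8, -0.1, 0.4]
width: -0.0
avg [ 4.0019e+02  1.0901e+02  1.0524e+02 -9.0020e+01 -7.0000e-02  2.6970e+01
  3.8000e-01 -1.2000e-01  2.0000e-01] sd [0.06 0.05 0.19]
chest xy -147.63066869875163 24.391294115134794
```

View pics/w29.png

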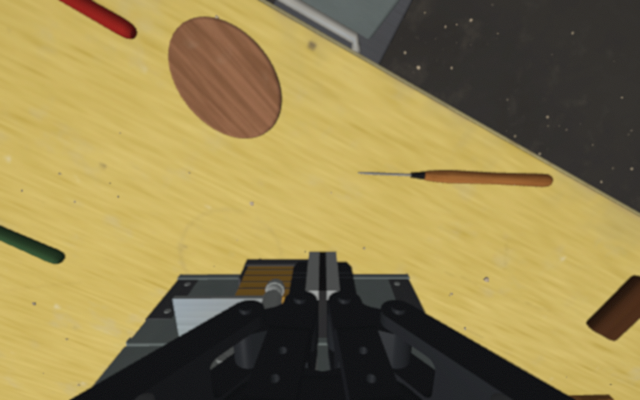

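```bash
python3 -m inch '[0,0.5,0,-0.8,0,0,0,0,0.65,0,-1.3,0,0,0,0,0.75,0,-1.85,0,0,0,0,0.95,0,-2.3,0,0,0,0,1.15,0,-2.8,0,0,0,0,1.65,0,-3.3,0,0,0,0,2.15,0,-3.8,0,0,0,0,2.7,0,-4.1,0,0,0,0,3.1,0,-4.2,0,0,0,0,3.25,0,-4.2,0,0,0,0,3.3,0,-4.2,0,0,0,0,3.3,0,-4.2,0,0,0]'
python3 - <<'E'
from h import *
a=avg(2); d=shot("wrist","w30"); v=a[:2]-CC; print("chest xy",v@[np.cos(CA),np.sin(CA)],v@[-np.sin(CA),np.cos(CA)],"Fchest",a[6:8]@[np.cos(CA),np.sin(CA)])
E
```

```text
clock: 42.2
eef_pos: [447.5, 86.8, 104.8]
tool_rot: [-1.571, 0.0, 0.471]
force: [-0.6, -0.4, -0.7]
width: 0.2
avg [ 4.4747e+02  8.6700e+01  1.0479e+02 -8.9990e+01  1.0000e-02  2.7000e+01
  4.4000e-01 -2.5000e-01  1.6000e-01] sd [0.02 0.01 0.01]
chest xy -115.62940022010041 -16.95041124392952 Fchest 0.28175662300524945
```

View pics/w30.png

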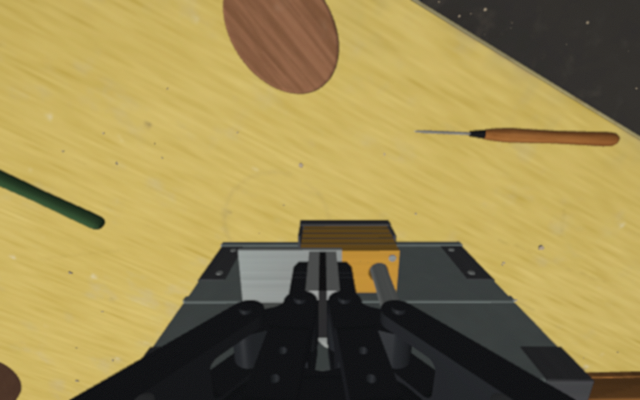

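```bash
python3 -m inch '[0,0.1,0,0,0,0,0,0,0.2,0,0,0,0,0,0,0.3,0,0,0,0,0,0,0.3,0,0,0,0,0]'
python3 - <<'E'
from h import *
a=avg(2);  v=a[:2]-CC; print("chest xy",v@[np.cos(CA),np.sin(CA)],v@[-np.sin(CA),np.cos(CA)],"Fchest",a[6:8]@[np.cos(CA),np.sin(CA)])
d=shot("scene"); crop(d,240,360,150,250,6,"s31")
E
```

```text
clock: 42.75
eef_pos: [449.3, 87.3, 104.7]
tool_rot: [-1.57, 0.002, 0.471]
force: [-3.2, -3.1, 4.2]
width: -0.3
avg [ 4.4936e+02  8.7390e+01  1.0469e+02 -8.9970e+01  1.0000e-01  2.6960e+01
 -4.2900e+00 -2.7400e+00  3.1400e+00] sd [0.04 0.02 0.  ]
chest xy -113.62895799572117 -17.200531693091047 Fchest -5.064267564551292
```

View pics/s31.png

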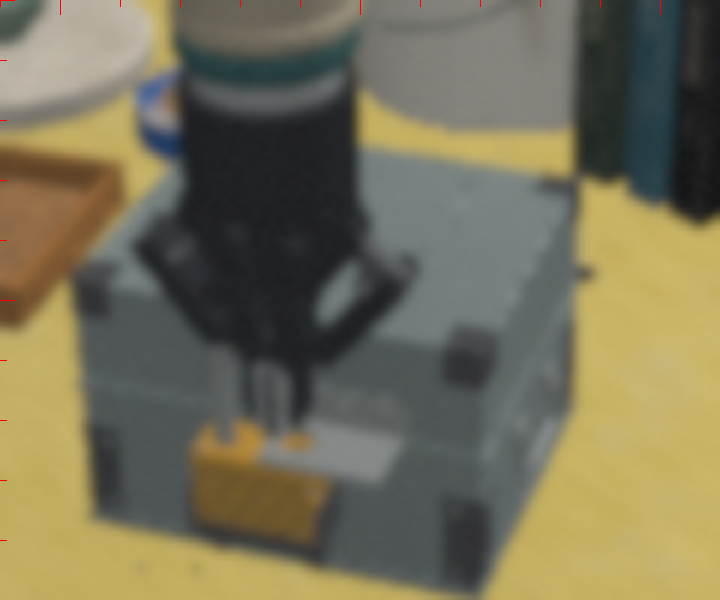

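```bash
python3 -m inch '[0,-0.8,0,0,0,0,0,0,-1.5,0,0,0,0,0,0,-1.5,-3,0,0,0,0,0,-1.5,-7,0,0,0,0,0,-1,-10,0.5,0,0,0,0,0,-12,1.5,0,0,0,0,1,-12,1.7,0,0,0,0,1,-12,1.7,0,0,0]'
python3 - <<'E'
from h import *
shot("wrist"); st(); d=shot("wrist"); crop(d,230,410,140,260,4,"w32")
p=[cw(-100.5,y,z) for y,z in ((-18,122),(18,122),(0,145),(0,135))]
print(((proj(d,p)-[230,140])*4).round(0).tolist()); go(cw(-100.5,0,155),27)
E
```

```text
clock: 43.7
eef_pos: [452.8, 109.0, 224.8]
tool_rot: [-1.571, -0.003, 0.474]
force: [-0.1, 0.1, 0.2]
width: -0.2
t 43.75 pos [451.5 107.9 224.1] rot [-9.000e+01  1.000e-02  2.706e+01] F [-0.  -0.8  0.1] w -0.1
[[279.0, 271.0], [455.0, 271.0], [367.0, 311.0], [367.0, 293.0]]
shift cm [0.3  6.88 0.01] turn deg [-0.01 -0.01 -0.11] dist 6.9
```

View pics/w32.png

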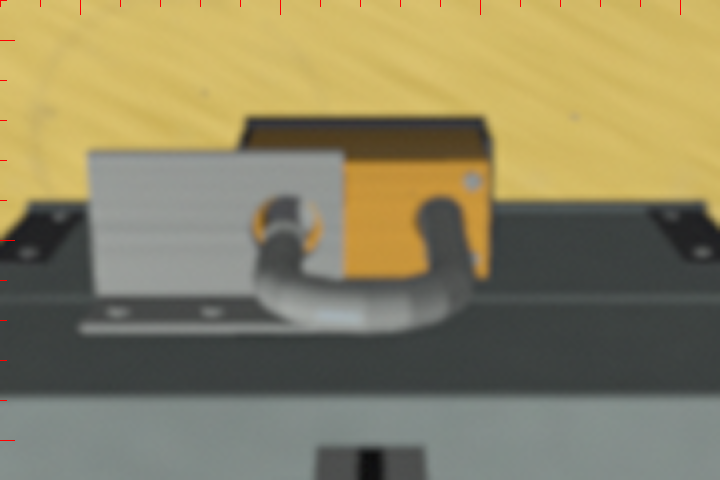

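```bash
python3 -m inch '[0,0.1,1,0,0,0,0,0,0.25,4,0,0,0,0,0,0.25,6.5,0,0,0,0,0,0.25,7.2,0,0,0,0,0,0.25,7.3,0,0,0,0]'
python3 - <<'E'
from h import *
a=avg(2);  v=a[:2]-CC; print("chest xy",v@[np.cos(CA),np.sin(CA)],v@[-np.sin(CA),np.cos(CA)])
E
```

```text
clock: 44.3
eef_pos: [452.6, 107.8, 150.4]
tool_rot: [-1.571, 0.004, 0.47]
force: [0.2, -0.3, 0.3]
width: -0.0
avg [ 4.5369e+02  1.0810e+02  1.5157e+02 -9.0010e+01  5.0000e-02  2.6930e+01
  3.1000e-01 -6.0000e-02  5.1000e-01] sd [0.28 0.12 0.33]
chest xy -100.37435568016481 -0.7106948067100569
```

```bash
python3 -m inch '[0,0,0.4,0,0,0,0,0,0,0.8,0,0,0,0,0,0,1.2,0,0,0,0,0,0,1.6,0,0,0,0,0,0,2,0,0,0,0,0,0,2.4,0,0,0,0,0,0,2.8,0,0,0,0,0,0,2.9,0,0,0,0]'
python3 - <<'E'
from h import *
avg(2)
E
```

```text
clock: 45.2
eef_pos: [454.7, 108.5, 123.2]
tool_rot: [-1.571, -0.002, 0.471]
force: [0.1, -0.5, 7.2]
width: 0.3
avg [ 4.5467e+02  1.0848e+02  1.2323e+02 -9.0040e+01 -1.1000e-01  2.6960e+01
  9.4000e-01 -1.3600e+00  6.3000e+00] sd [0.01 0.01 0.04]
```

```bash
python3 -m inch '[0,0,0.2,0,0,0,0,0,0,0.4,0,0,0,0,0,0,0.6,0,0,0,0,0,0,0.7,0,0,0,0,0,0,0.7,0,0,0,0]'
python3 - <<'E'
from h import *
avg(2)
E
```

```text
clock: 45.8
eef_pos: [454.6, 108.7, 116.3]
tool_rot: [-1.571, -0.002, 0.471]
force: [-0.0, -0.6, 8.0]
width: 0.0
avg [ 4.5460e+02  1.0870e+02  1.1638e+02 -9.0020e+01 -1.1000e-01  2.6970e+01
 -4.5000e-01 -7.1000e-01  7.0100e+00] sd [0.   0.01 0.02]
```

```bash
python3 -m inch '[0,0,0.1,0,0,0,0,0,0,0.2,0,0,0,0,0,0,0.2,0,0,0,0]'; python3 -m inch '[0,0,0.1,0,0,0,0,0,0,0.15,0,0,0,0,0,0,0.15,0,0,0,0]'
```

```text
clock: 46.2
eef_pos: [455.2, 108.5, 115.1]
tool_rot: [-1.571, -0.003, 0.47]
force: [-1.5, -0.8, 15.1]
width: -0.1
clock: 46.5
eef_pos: [456.1, 108.2, 114.7]
tool_rot: [-1.572, -0.005, 0.47]
force: [-2.2, -1.8, 26.9]
width: 0.2
```

End stop reached (force rising at constant height). Retract and check.

```bash
python3 -m inch '[0,0,-0.5,0,0,0,0,0,0,-1.5,0,0,0,0,0,0,-5,0,0,0,0,0,0,-9,0,0,0,0,0,-0.3,-11,0,0,0,0,0,-0.3,-11,0,0,0,0]'
python3 - <<'E'
from h import *
shot("wrist"); st(); d=shot("wrist"); crop(d,230,410,140,260,4,"w33")
p=[cw(-100.5,y,z) for y,z in ((0,145),(0,119))]
print(((proj(d,p)-[230,140])*4).round(0).tolist())
s=shot("scene"); crop(s,240,360,150,250,6,"s33")
t=shot("top"); crop(t,200,280,240,310,8,"t33")
E
```

```text
clock: 47.1
eef_pos: [452.5, 107.7, 224.9]
tool_rot: [-1.571, -0.005, 0.471]
force: [-0.2, 0.4, -0.1]
width: 0.0
t 47.15 pos [451.5 107.8 223.3] rot [-89.99  -0.15  27.02] F [-0.4  1.1  0.4] w -0.2
[[368.0, 311.0], [368.0, 267.0]]
```

View pics/w33.png

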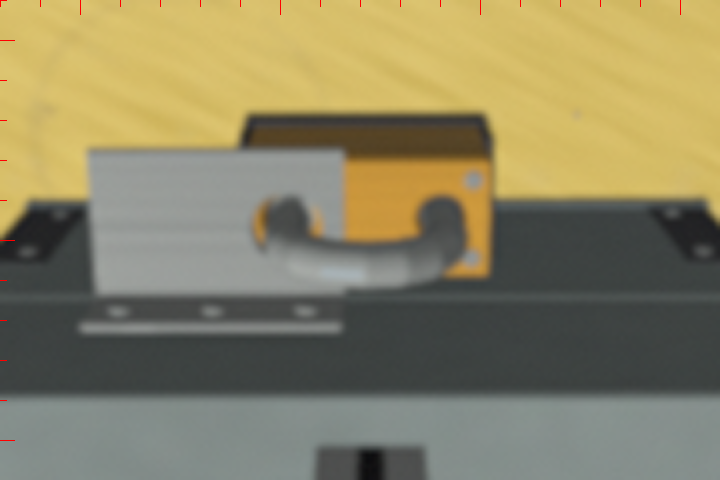

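View pics/t33.png

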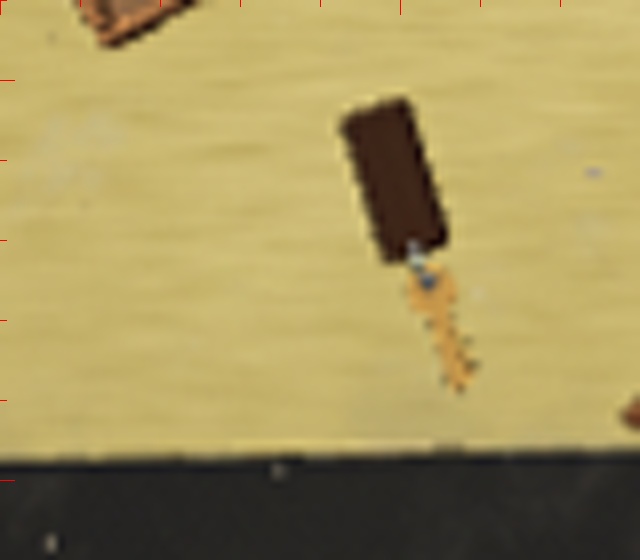

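```bash
cat >> h.py <<'E'
def fob(d,z=13,lo=100):
    hsv=cv2.cvtColor(d["img"],cv2.COLOR_RGB2HSV).astype(int)
    b=(((hsv[...,0]<22)|(hsv[...,0]>170))&(hsv[...,1]>90)&(hsv[...,2]<lo)).astype(np.uint8)
    b=cv2.morphologyEx(b,cv2.MORPH_OPEN,np.ones((3,3),np.uint8))
    n,l,s,c=cv2.connectedComponentsWithStats(b)
    for i in range(1,n):
        if s[i,4]>60:
            ys,xs=np.where(l==i); h=cv2.convexHull(np.c_[xs,ys].astype(np.float32)).reshape(-1,2)
            r=rect(onz(d,h,z))
            if 50<r[1]<75 and 20<r[2]<38: print("fob px",c[i].round(1),"ctr",r[0].round(1),"size",round(r[1],1),round(r[2],1),"yaw",round(float(r[3]),1))
E
python3 - <<'E'
from h import *
fob(shot("top")); st(); go([390,335,230],17)
E
```

```text
fob px [399.9 138.4] ctr [ 787.4 -144.9] size 65.3 37.9 yaw 50.3
fob px [249.  262.1] ctr [394.  348.1] size 59.7 26.8 yaw 17.1
t 47.35 pos [450.3 107.3 221.2] rot [-89.98   0.14  26.99] F [ 0.1  0.4 -0. ] w -0.2
shift cm [ 4.96 -0.88 23.02] turn deg [-0.01  9.99 -0.14] dist 23.6
```

```bash
python3 -m inch '[0.3,0.5,0,2,0,2,0,0.7,1.5,0,6,0,5,0,0.7,2.5,0,11,0,8,0,0.7,3.7,1,16,0,10,0,0.7,4.5,2.5,20,0,10,0,0.7,5,4,22.6,0,10,0,0.7,5,4.5,23,0,10,0,0.7,5,4.5,23,0,10,0,0.7,5,4.5,23,0,10,0]'
python3 - <<'E'
from h import *
shot("wrist"); d=shot("wrist","w34"); st(); fob(d); fob(d,lo=120)
E
```

```text
clock: 48.25
eef_pos: [391.9, 333.3, 177.1]
tool_rot: [-1.572, 0.0, 0.294]
force: [0.0, -0.1, 0.5]
width: 59.8
t 48.35 pos [392.3 333.4 177.8] rot [-9.002e+01 -4.000e-02  1.681e+01] F [0.3 0.8 0.4] w 60.0
fob px [336.9 191.3] ctr [393.7 348.9] size 58.9 24.8 yaw 18.1
fob px [336.8 191.2] ctr [393.7 349. ] size 58.5 25.8 yaw 16.9
```

View pics/w34.png

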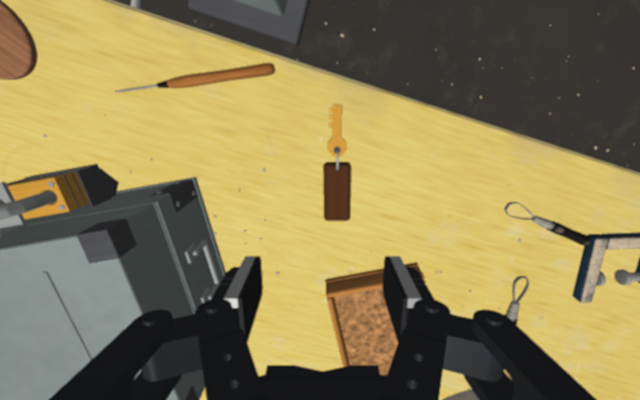

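Run:
```python
from h import *
go([393.6,349,3],17)
```

```text
shift cm [ 0.56 17.48  1.46] turn deg [ 0.02 -0.19  0.04] dist 17.5
```

```bash
python3 -m inch '[0.6,0.5,2,1.45,0,0,0,0.6,0.5,6,1.45,0,0,0,0.6,0.5,10,1.45,0,0,0,0.6,0.5,14,1.45,0,0,0,0.6,0.5,16.3,1.45,0,0,0,0.6,0.5,17,1.45,0,0,0,0.6,0.5,17.3,1.45,0,0,0,0.6,0.5,17.3,1.45,0,0,0]'
python3 - <<'E'
from h import *
avg(2); d=shot("wrist","w35")
E
```

```text
clock: 49.15
eef_pos: [392.9, 350.3, 5.3]
tool_rot: [-1.57, -0.002, 0.295]
force: [-0.4, 0.5, 0.2]
width: 51.1
avg [ 3.9280e+02  3.5074e+02  5.6300e+00 -8.9950e+01 -1.3000e-01  1.6970e+01
  2.4000e-01  2.3000e-01  0.0000e+00] sd [0.07 0.1  0.03]
```

View pics/w35.png

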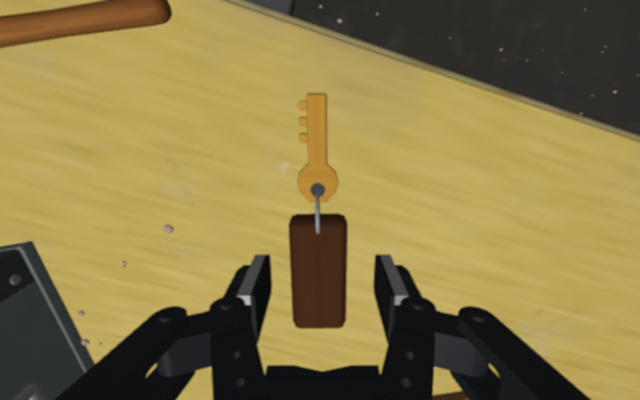

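Centred on the fob. Lower a little and grip.

```bash
python3 -m inch '[0.55,0,0.3,-0.05,0,0,0,0.1,0,0.3,-0.05,0,0,0,0.1,0,0.3,-0.05,0,0,0,0.1,0,0.3,-0.05,0,0,0,0.1,0,0.3,-0.05,0,0,0,0.1,0,0.3,-0.05,0,0,0]'
python3 - <<'E'
from h import *
avg(2)
E
python3 -m inch '[0.1,0,-0.5,0,0,0,0,0.1,0,-2,0,0,0,0,0.1,0,-5,0,0,0,0,0.1,0,-9,0,0,0,0,0.1,0,-12,0,0,0,0,0.1,0,-13,0,0,0,0,0.1,0,-13,0,0,0,0]'
python3 - <<'E'
from h import *
st(); d=shot("wrist","w36"); go([555,455,150],29)
E
```

```text
clock: 49.9
eef_pos: [392.0, 350.0, 1.8]
tool_rot: [-1.57, -0.0, 0.296]
force: [0.3, -1.2, 5.7]
width: 26.2
avg [ 3.9197e+02  3.5000e+02  1.8300e+00 -8.9970e+01 -1.0000e-02  1.6980e+01
 -1.1700e+00 -2.1000e-01  5.2200e+00] sd [0.01 0.01 0.01]
clock: 50.7
eef_pos: [392.4, 350.6, 132.5]
tool_rot: [-1.569, -0.002, 0.297]
force: [0.0, 0.3, -2.0]
width: 26.2
t 50.7 pos [392.4 350.6 132.5] rot [-89.92  -0.14  17.02] F [ 0.   0.3 -2. ] w 26.2
shift cm [18.7  -1.87  5.24] turn deg [ -0.03 -11.98   0.  ] dist 19.5
```

View pics/w36.png

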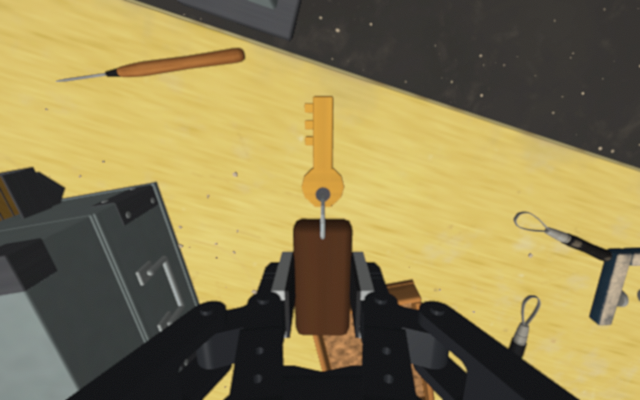

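```bash
python3 -m inch '[0.1,1,0,0.3,0,-1,0,0.1,4,-1,1.2,0,-3,0,0.1,8,-1.8,2.3,0,-5,0,0.1,12,-1.8,3.5,0,-8,0,0.1,16,-1.8,4.7,0,-11,0,0.1,18.5,-1.8,5.2,0,-12,0,0.1,19.2,-1.8,5.5,0,-12,0,0.1,19.2,-1.8,5.5,0,-12,0]'
python3 - <<'E'
from h import *
shot("wrist"); st(); d=shot("wrist","w37"); go([560,459,40],29)
E
```

```text
clock: 51.55
eef_pos: [559.7, 458.0, 146.9]
tool_rot: [-1.571, 0.003, 0.505]
force: [-0.7, 0.0, -1.2]
width: 25.9
t 51.6 pos [558.6 457.7 147.4] rot [-90.01   0.19  28.96] F [ 0.4 -0.1 -1.2] w 26.6
shift cm [ 0.26 10.79  0.03] turn deg [ 0.01 -0.04 -0.19] dist 10.8
```

View pics/w37.png

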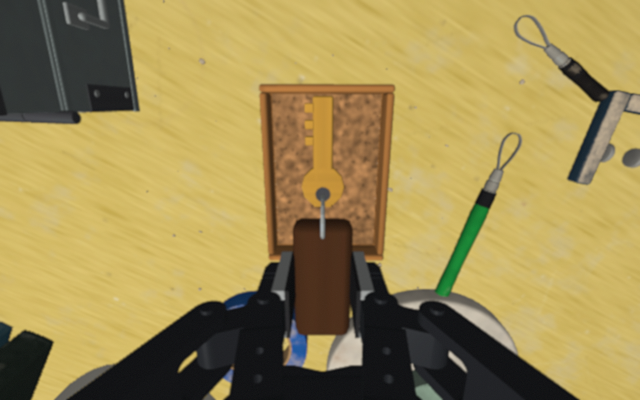

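Run:
```python
from h import *
d=shot("wrist"); P=onz(d,[(261,86),(394,86),(384,259),(267.5,259)],30); print(P.round(1), P.mean(0)); print(np.linalg.norm(P[0]-P[1]),np.linalg.norm(P[1]-P[2]))
crop(d,240,420,70,280,3,"w37c")
```

```text
[[500.3 372.   30. ]
 [450.8 461.8  30. ]
 [580.  534.5  30. ]
 [631.6 441.1  30. ]] [540.67909856 452.3578926   30.        ]
102.4981673513954 148.29746025403298
```

View pics/w37c.png

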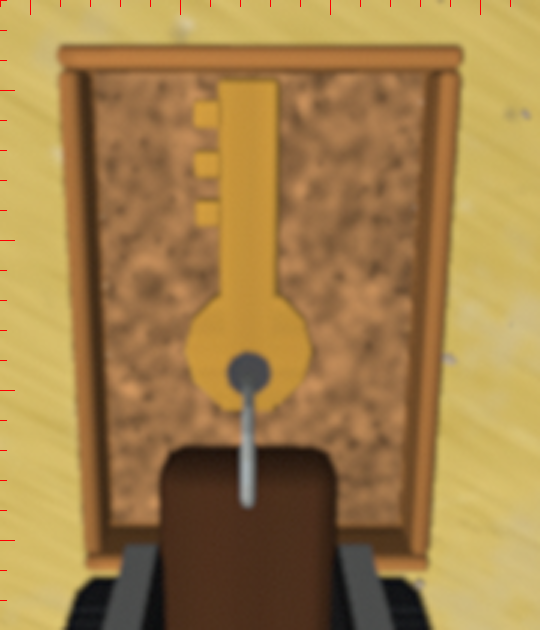

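Run:
```python
from h import *
st(); go([562.4,462.5,40],29)
```

```text
t 51.7 pos [558.1 457.8 148.5] rot [-89.99   0.15  28.97] F [-0.7  0.1 -0.9] w 25.9
shift cm [ 0.63 10.85  0.2 ] turn deg [-0.01 -0.03 -0.15] dist 10.9
```

```bash
python3 -m inch '[0.1,0.3,1,0.2,0,0,0,0.1,0.5,4,0.2,0,0,0,0.1,0.5,8,0.2,0,0,0,0.1,0.5,10.2,0.2,0,0,0,0.1,0.5,10.8,0.2,0,0,0,0.1,0.5,10.8,0.2,0,0,0]'
python3 - <<'E'
from h import *
avg(2); d=shot("wrist","w38")
E
```

```text
clock: 52.3
eef_pos: [562.0, 462.4, 40.4]
tool_rot: [-1.571, 0.002, 0.506]
force: [-0.1, 0.7, -0.6]
width: 26.2
avg [ 5.6344e+02  4.6314e+02  4.2360e+01 -9.0000e+01 -9.0000e-02  2.9000e+01
  1.2000e-01 -1.2000e-01  6.0000e-01] sd [0.31 0.16 0.46]
```

View pics/w38.png

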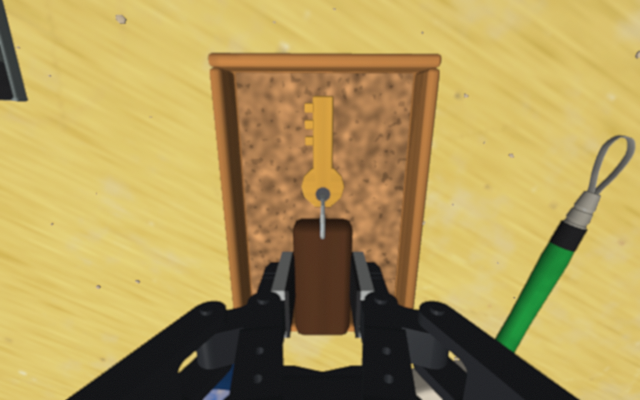

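```bash
python3 -m inch '[0.1,0,1,0,0,0,0,0.1,0,2,0,0,0,0,0.1,0,2.8,0,0,0,0,0.1,0,3.2,0,0,0,0,0.1,0,3.35,0,0,0,0,0.1,0,3.35,0,0,0,0]'
python3 - <<'E'
from h import *
avg(2); d=shot("wrist","w39")
E
```

```text
clock: 53.05
eef_pos: [562.6, 462.5, 7.9]
tool_rot: [-1.571, 0.001, 0.506]
force: [-1.3, -0.9, 2.3]
width: 26.2
avg [ 5.6279e+02  4.6266e+02  7.9600e+00 -8.9990e+01  2.0000e-02  2.8990e+01
 -1.3000e+00 -1.0100e+00  3.1500e+00] sd [0.03 0.02 0.01]
```

View pics/w39.png

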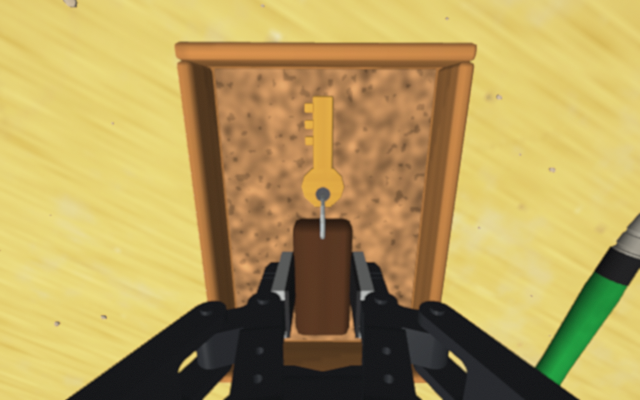

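Touching the tray floor (3 N, z 8). Release and retreat.

```bash
python3 -m inch '[0.4,0,0,0,0,0,0,0.48,0,0,0,0,0,0,0.48,0,0,0,0,0,0,0.48,0,-1,0,0,0,0,0.48,0,-4,0,0,0,0,0.48,0,-9,0,0,0,0,0.48,0,-14,0,0,0,0,0.48,-1,-19,0,0,0,0,0.48,-4,-23,0,0,0,0,0.48,-8,-24,0,0,0,0,0.48,-8,-24,0,0,0,0]'
python3 - <<'E'
from h import *
shot("wrist"); st(); d=shot("wrist","w40"); shot("scene","s40"); shot("top","t40")
E
```

```text
clock: 54.3
eef_pos: [489.4, 421.7, 250.9]
tool_rot: [-1.568, 0.001, 0.505]
force: [0.1, -0.5, -0.3]
width: 40.6
t 54.35 pos [491.3 423.4 250. ] rot [-8.988e+01 -5.000e-02  2.897e+01] F [ 0.7  0.1 -1. ] w 41.2
```

View pics/w40.png

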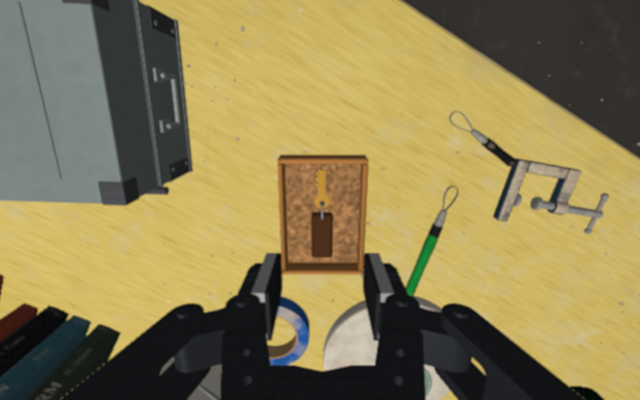

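View pics/s40.png

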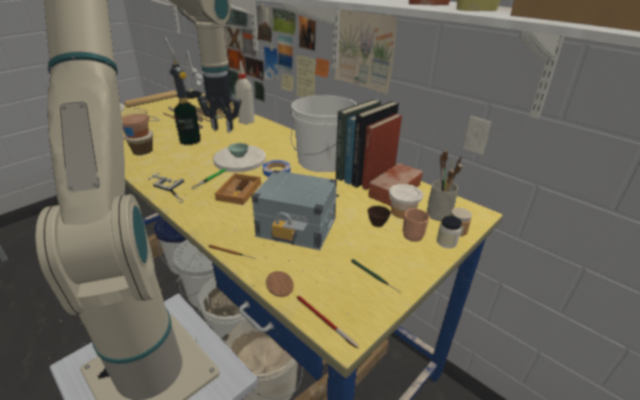

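View pics/t40.png

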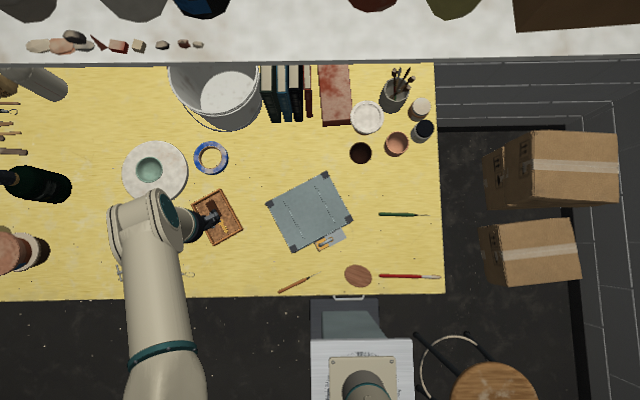

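Run:
```python
from h import *
s=shot("scene"); crop(s,240,360,150,250,6,"s41")
for nm,z in (("up",145),("locked",119)): print(nm,((proj(s,[cw(-100.5,0,z)])-[240,150])*6).round(0))
```

```text
up [[253. 326.]]
locked [[256. 375.]]
```

View pics/s41.png

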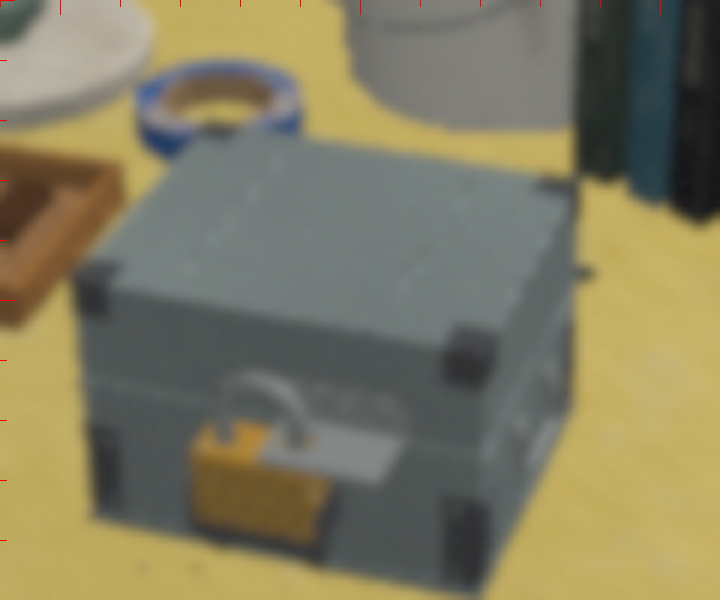

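The top of the shackle bow sits at crop row ~373, and the locked prediction is 375 (326 if it were up). The lock is holding, so I'll hand in.

Run:
```python
from cell import finish_job
print(finish_job())
```

```text
the job is handed in; nothing more can be done
None
```

The job is done and handed in at about 55 s of the 200 s allowed. All four tins are stacked in the chest, the lid is shut and padlocked, and the key is in the tray.

- **Tins:** All four from the bench are on the base tin. In the last wrist view before the lid closed, every edge was within about 1 mm of flush. The top label read (547.5, 156) at 46.7°, against (547.7, 155.7) at 46.8° for the base. The column could not be seen again once the lid was shut.
- **Lid and lock:** I drew the lid forward by the hasp plate, and it sank shut with the eye over the shackle hole. I swung the shackle to its stop (about 5 N) and pressed it down to the end of travel, with 27 N read there. In the last picture the bow was still at its locked height (row 373, with 375 expected locked and 326 up).
- **Key:** The fob had been knocked aside during the run, so I measured it again before gripping. The fob and key now lie flat inside the tray. The tray's position from the top and wrist cameras disagreed by about 5 mm, so I used a value between them; there was about 11 mm of room at each end.
- **Cup and bowl:** In the last top view both stand where they started.

No check failed at the end.

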